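Set a stop pin in the wire-bending jig with sprung tongs

ROBOT

A 6-joint arm with a two-finger parallel gripper is mounted at the origin on the work surface. World frame = base frame: x ahead of the robot, y to its left, z up, the work surface at z = 0. Lengths are in m, angles in degrees, forces in N, time in s.
With the tool pointing down it reaches from about 0.275 to 0.75 m from the base axis. Payload 10.2 kg.
Tool frame: the origin (TCP) lies at the very end of the fingers, on their centre line; the grasp point (between the pads) lies 19 mm behind it; z points along the fingers, x is the direction in which the jaws open and shut, and the axes are right-handed (so a half turn about z gives the same grasp; the last joint's range is limited). The gripper opens to 88 mm and grips with 3 to 60 N. Pads are 18 mm wide; open, the fingers measure 123 mm over their backs; the gripper's body (75 mm by 187 mm) begins 45 mm behind the grasp point.
Start: joints at [62.716, 17.928, 85.812, -0, 76.261, -12.8], TCP at [0.131, 0.508, 0.239] pointing down, gripper open.
Joint ranges: [-168.41, 168.41], [-55.51, 124.54], [10.69, 146.95], [-70.63, 250.63], [1, 178], [-165.06, 165.06]. Speed limits (degrees/s): [136.94, 136.94, 172.46, 180, 180, 180].

INTERFACE

Orientations are given as [roll, pitch, yaw] about the fixed x, y, z axes, in that order (R = Rz(yaw) Ry(pitch) Rx(roll)).
In Python, from plant import * gives the robot as it stands. The module is installed in compiled form; this text tells all that it offers.
- The arm moves only by the tool apply_moves, never from a script. Its argument "targets" is a list of rows, each a list of 2 entries, a list of its own where there are three numbers: the shift along the tool's x, y, z normalised to -1 to 1, where 1 is 0.12 m, then the turn, a rotation vector about the tool's x, y, z normalised to -1 to 1, where 1 is 120 degrees. In form: [[[tx, ty, tz], [rx, ry, rz]], ...]. A call has exactly 5 rows; each row is the pose to reach, as a shift and turn from the pose commanded when the call began, along the tool's axes at that moment; what a row does not reach only later rows make up. A row lasts 1/10 s, in which the tool goes at most 50 mm and 8.59 degrees, less where a joint would pass 70% of its speed; a pose out of reach is approached as far as the arm can. A call with a number of a shift or a turn outside -1 to 1 is refused whole. A call with a gripper value outside its range is refused whole. "jaw" is the closure, from -1 (fully open) to 1 (shut), set as the call begins (left out, the last holds). The fingers move at their own pace and stop on an object; "force" is the grip in N (left out, the last holds). Time passes only in rows, so rows that repeat a pose let the fingers close, or fill a call up. It gives the time, the measured TCP pose, the force and the opening at its end, in the units of the state.
- get_state(): the state, without advancing time (a new reading comes with each control period).
- camera(name): name is "scene" or "top"; returns a dict with "color" (400x640x3 uint8, red, green, blue), "fx", "fy", "cx", "cy" (pixels), "dist_coeffs" ([k1, k2, p1, p2, k3] as OpenCV has them; the pictures are not rectified), "R" (3x3) and "t" (3): a world point X has camera coordinates R X + t. Camera axes: x right, y down, z forward; pixel columns grow to the right and rows downward; lengths in m; the calibration is good to about 2 mm. A picture is of the moment at which its call begins. There is no depth.
- job_done(): hands the job in, once; it reports no verdict.
The state is a dict: "time_s": time; "joints": joint angles; "qvel": joint speeds; "joint_efforts": joint torques, N m; "tool_pos": TCP position; "tcp_rot": TCP orientation; "wrist_force": force on the tool from outside, world axes, zero at the start; "wrist_torque": the same for the moment, N m; "gripper_width": finger opening in m.
Only numpy, scipy, OpenCV 4.12 (cv2) and the standard library are available. Lean on these libraries where they do the work, as an engineer would, in place of code of your own. Each camera call takes 0.05 s, during which the arm holds its last target.

TASK

Take the sprung tongs from their wooden stand and with them move the square-headed stop pin from the pin rest to the bore of the bending jig, its head square with the jig's edges. Push it down past the sprung catches until you feel it bottom on the hidden depth stop, bed it there with a push of about 15 N (never above 24 N), then let go of it and hang the tongs back in the stand. The pin has been degreased, so do not touch it with the gripper itself, and leave the other pins, the mug and the cog alone.

Things in the scene. Friction and masses are not known exactly. Their poses are not given: they have to be found in the camera images.
- tongs: Parallel-action sprung steel tongs, 110 g, 106 mm tall, hanging upright, tips down. Two flat upright arms 24 mm wide (x), 5 mm thick (y), z = -55 (tips) to +44 mm, outer faces 45 mm apart when free. Origin: midway between the arms at the undersides of the two finger rests; z up, arms close along y; a half turn about z looks the same. The bow on top ends at z = 51 mm.
- tongs_grip (a point): Where to grip the tongs from above, along y: between the arms, at z = +25 mm of the tongs, same axes. Below it on each arm a finger rest, a ledge z = 0 to 4 mm, 26 mm wide, stands 12 mm out: fingertips go just above it. Each arm slides in up to 9 mm; springs push each out with 5 N free, 0.5 N more per mm. Squeezed to about 41 mm over the arms, they are carried open.
- tongs_tips (a point): Midway between the jaw tips, z = -55 mm of the tongs, same axes. The jaw faces, the arms' inner faces, are 8 mm high and 35 mm apart when free (always 10 mm less than over the arms). Just above them (8 to 16 mm over the tips) a step on each arm stands 4 mm further in: it comes over the top of a gripped head and can push it down.
- pin: The square-headed stop pin, steel, about 65 g, standing upright in one of the three holes of the pin rest (which one varies). Origin: centre of its foot, z up. Round shank 14 mm in diameter, 36 mm long, its lowest 6 mm tapering to 9 mm at the foot; above it, z = 36 to 47 mm, a square head 22 x 22 mm with sides along x and y. In the rest its head's underside is 7 mm above the wood.
- pin_round: Bystander: like the pin but with a round flat head, 24 mm in diameter, 11 mm high. Stands in another hole of the rest. Origin: centre of its foot.
- pin_dome: Bystander: like the pin but with a round domed head, 20 mm in diameter, 14 mm high. Stands in another hole of the rest. Origin: centre of its foot.
- rack: Pin rest: fixed wooden block 175 x 60 x 40 mm (x, y, z) with three holes 17.5 mm wide, 29 mm deep, at x = -55, 0 and +55 mm. Origin: centre of its underside.
- jig: Bending jig: fixed metal block 120 x 110 x 44 mm (x, y, z); one bore 15 mm in diameter through its middle; a fence bar 14 mm high along the +x edge (x = 48 to 56 mm) and two posts 14 mm high at x = -42, y = +-40 mm. Origin: centre of its underside. Edges along x and y.
- jig_mouth (a point): Centre of the bore's mouth, on the jig's top, z up. About 6 mm down, two weak sprung catches squeeze the shank: passing them takes up to about 6 N, their friction then holds the pin. Below is a rigid depth stop, out of sight, set anywhere from 13 to 32 mm below the mouth, so the head's underside ends 4 to 23 mm above the jig's top.
- stand: Tongs stand: fixed wooden frame 60 x 96 mm (x, y) and 70 mm high on a foot 90 x 110 x 6 mm, with an upright slot 36 mm (x) by 52 mm (y) in its middle. The tongs hang in the slot, their finger rests on the two side blocks' tops, their y along the stand's y. Origin: centre of its underside.
- stand_top (a point): Centre of the slot, level with the tops of the side blocks (70 mm above the bench), z up: where the tongs' origin lies when they hang in the stand.
- mug: Bystander: white mug, 80 mm wide, 95 mm high. Origin: centre of its underside.
- cog: Bystander: dark steel cog ring, about 76 mm wide, 10 mm high, lying flat. Origin: centre of its underside.
Mind the look-alikes: they are no part of the job. What is shaped like the tongs but green is not meant. What is shaped like the pin but green is not meant.

How it is judged:
By the outcome, as a careful person would: the job done as asked, in the order asked, and still so for the second after the job is handed in, with the robot touching nothing.
It also fails if it takes over 61 s, if anything falls off the work surface, if the arm or the gripper's body presses on something with over 40 N, if the wrist force passes 120 N, or if a joint passes its speed limit or range.

## Working session

There is one attempt and no reset: what is moved stays moved. The work goes in short steps, Python scripts to look and compute and a tool call to move; the robot and the scene stay as the last step left them, time stands still between calls to the robot, and variables do not carry over. Pictures are saved under pics/ and viewed, and the job is handed in when it is done.

Besides the shell and the picture viewer there is one more tool, called in YAML: its name, and indented under it one key for each argument. apply_moves: Moves the arm, as the interface text tells. Its arguments: {"type":"object","properties":{"targets":{"type":"array"},"jaw":{"type":"number"},"force":{"type":"number"}},"required":["targets"]}

```bash
mkdir -p pics; ls; python3 - <<'E'
from plant import *
import cv2, numpy as np
for n in ["scene","top"]:
    c=camera(n); cv2.imwrite(f"pics/{n}0.png",c["color"][:,:,::-1])
    print(n,c["fx"],c["fy"],c["cx"],c["cy"],c["dist_coeffs"],np.round(c["R"],3).tolist(),np.round(c["t"],3))
print(get_state())
E
```

```text
pics
scene 388.2965344538532 388.2965344538532 319.91513434320717 200.25258726687687 [-0.0539937  0.         0.         0.         0.       ] [[0.8, 0.6, -0.008], [0.393, -0.534, -0.749], [-0.454, 0.596, -0.663]] [-0.424 -0.134  1.122]
top 422.10698166411333 422.10698166411333 316.7971838930799 197.27062454111473 [-0.05199705  0.          0.          0.          0.        ] [[-0.007, -1.0, 0.005], [-0.996, 0.007, -0.085], [0.085, -0.006, -0.996]] [0.024 0.522 1.047]
{'time_s': 0.1, 'joints': array([ 6.27167068e+01,  1.79558472e+01,  8.58443572e+01, -8.02692821e-04,
        7.62606531e+01, -1.27993537e+01]), 'qvel': array([ 0.08108979, -0.12256825, -0.20962846, -0.00517499, -0.026473  ,
        0.09857398]), 'joint_efforts': array([ 3.57776320e-03, -4.02807069e+01, -2.52642256e+01,  6.95570977e-02,
        3.42071475e-02, -8.34437424e-05]), 'tool_pos': array([0.13122952, 0.50814103, 0.23825661]), 'tcp_rot': array([-1.79987278e+02,  5.95179540e-02,  7.55162581e+01]), 'wrist_force': array([ 0.07257686,  0.15848046, -0.00414599]), 'wrist_torque': array([-0.00601439, -0.00859136,  0.0856541 ]), 'gripper_width': 0.0880119626652588}
```

View pics/scene0.png

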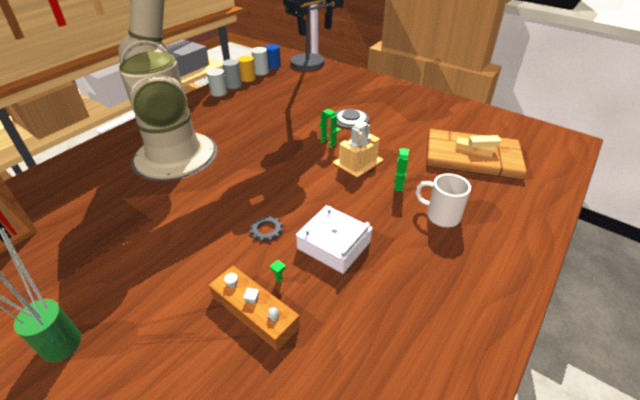

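View pics/top0.png

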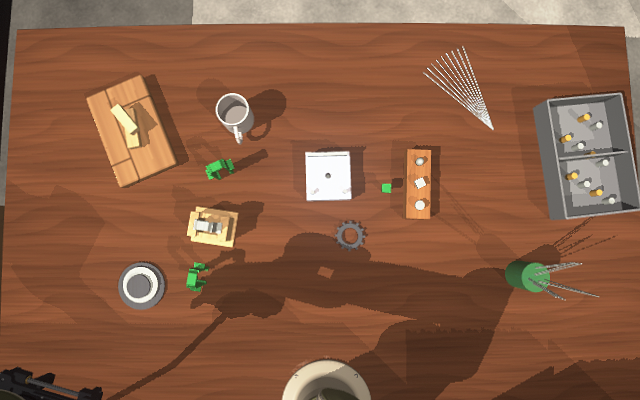

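The top view shows the stand with steel tongs at (212,227). The green tongs-like shapes at (218,168) and (196,278) are decoys. The jig is at (328,176), its bore near (328,176). The pin rest is at (418,184), with heads at (420,161), (420,183) and (420,205). A green pin-like piece stands at (387,188), and the mug and cog are clear of these. Next, enlarged crops.

```bash
python3 - <<'E'
import cv2, numpy as np
t=cv2.imread("pics/top0.png"); s=cv2.imread("pics/scene0.png")
def cr(im,u,v,w,h,k): return cv2.resize(im[v:v+h,u:u+w],None,fx=k,fy=k,interpolation=cv2.INTER_CUBIC)
a=cr(t,180,195,66,60,6); b=cr(t,395,140,50,88,4); 
c=cr(t,295,140,66,66,6); d=cr(s,200,255,110,95,4);e=cr(s,325,110,66,70,6)
def pad(i): 
    o=np.zeros((400,400,3),np.uint8); h,w=min(400,i.shape[0]),min(400,i.shape[1]); o[:h,:w]=i[:h,:w]; return o
cv2.imwrite("pics/c1.png",np.hstack([pad(a),pad(b)]))
cv2.imwrite("pics/c2.png",np.hstack([pad(c),pad(e)]))
cv2.imwrite("pics/c3.png",d)
E
```

```text
(no output)
```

View pics/c1.png

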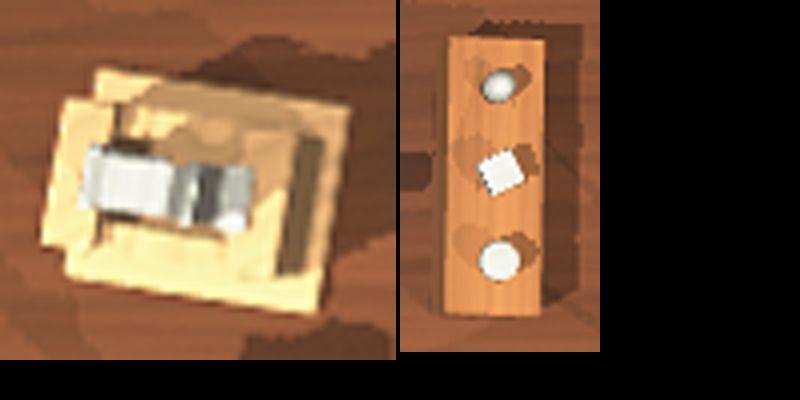

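View pics/c2.png

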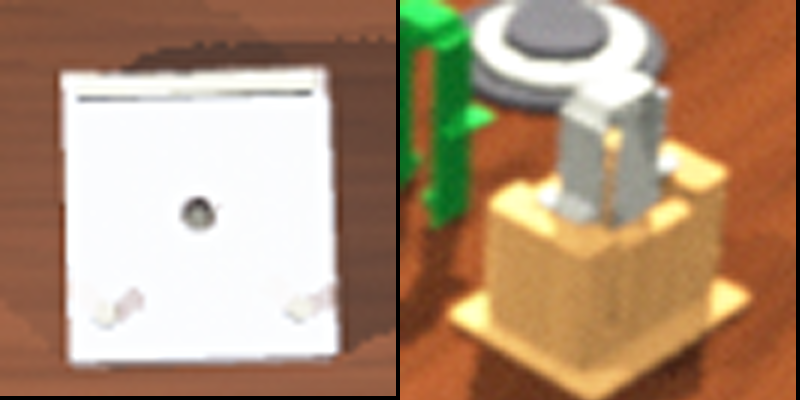

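View pics/c3.png

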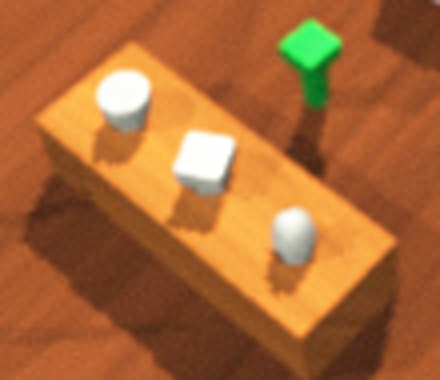

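The enlarged crop shows three pin-like heads in the rest: domed at (420,161), square at (420,183) and round flat at (420,205). The green square one stands alone at (387,188). The middle square steel head is the pin meant, turned about 20–25° from the rest. The steel tongs are the ones hanging in the stand at (212,227). Now I'll measure.

```bash
cat > h.py <<'E'
import cv2, numpy as np
from plant import *
def K(c): return np.array([[c["fx"],0,c["cx"]],[0,c["fy"],c["cy"]],[0,0,1.]])
def ray(c,uv):
    p=cv2.undistortPoints(np.array(uv,float).reshape(-1,1,2),K(c),np.array(c["dist_coeffs"])).reshape(-1,2)
    R=np.array(c["R"]);t=np.array(c["t"])
    d=np.c_[p,np.ones(len(p))]@R; return -R.T@t,d
def plane(c,uv,z):
    o,d=ray(c,uv); return o+d*((z-o[2])/d[:,2])[:,None]
def proj(c,X):
    return cv2.projectPoints(np.array(X,float).reshape(-1,3),cv2.Rodrigues(np.array(c["R"]))[0],np.array(c["t"]),K(c),np.array(c["dist_coeffs"]))[0].reshape(-1,2)
def tri(c1,u1,c2,u2):
    o1,d1=ray(c1,u1);o2,d2=ray(c2,u2)
    d1=d1[0]/np.linalg.norm(d1[0]);d2=d2[0]/np.linalg.norm(d2[0])
    s=np.linalg.lstsq(np.c_[d1,-d2],o2-o1,rcond=None)[0]
    a=o1+s[0]*d1;b=o2+s[1]*d2
    return (a+b)/2,np.linalg.norm(a-b)
def blobs(c,mask,box,amin=20):
    m=np.zeros_like(mask,np.uint8);u,v,w,h=box;m[v:v+h,u:u+w]=mask[v:v+h,u:u+w]
    cs,_=cv2.findContours(m,cv2.RETR_EXTERNAL,cv2.CHAIN_APPROX_NONE)
    return sorted([k for k in cs if cv2.contourArea(k)>=amin],key=cv2.contourArea,reverse=True)
E
python3 - <<'E'
from h import *
c=camera("top");im=c["color"];hsv=cv2.cvtColor(im,cv2.COLOR_RGB2HSV)
def show(n,m,box,z,amin=20):
    for k in blobs(c,m,box,amin)[:4]:
        w=plane(c,k.reshape(-1,2).astype(float),z)[:,:2]*1000
        r=cv2.minAreaRect(w.astype(np.float32));M=cv2.moments(k)
        print(n,"px",round(M['m10']/M['m00'],1),round(M['m01']/M['m00'],1),"ctr",np.round(r[0],1),"size",np.round(r[1],1),"ang",round(r[2],1),"cen",np.round(plane(c,[[M['m10']/M['m00'],M['m01']/M['m00']]],z)[0]*1000,1))
white=((hsv[...,1]<60)&(hsv[...,2]>150)).astype(np.uint8)
show("jig44",white,(295,140,66,70),.044)
show("pins",white,(400,145,40,75),.058,10)
orange=((hsv[...,0]<22)&(hsv[...,1]>120)&(hsv[...,2]>160)).astype(np.uint8)
show("rack40",cv2.morphologyEx(orange|white,cv2.MORPH_CLOSE,np.ones((9,9))),(400,140,40,85),.04)
yel=((hsv[...,0]>13)&(hsv[...,1]<170)&(hsv[...,2]>110)).astype(np.uint8)
show("stand6",yel,(180,195,66,60),.006)
dark=((hsv[...,2]<140)).astype(np.uint8)
show("bore44",dark,(318,166,20,20),.044,5)
show("tongs",((hsv[...,1]<50)&(hsv[...,2]>90)).astype(np.uint8),(185,210,50,35),.121,5)
m=np.zeros((400,640),np.uint8)
for a,n in((white,"w"),(orange,"o"),(yel,"y")): m=np.maximum(m,a*255)
cv2.imwrite("pics/mask.png",m)
sc=camera("scene");print(get_state()["time_s"])
E
```

```text
jig44 px 327.8 175.8 ctr [574.7  -7.7] size [123.7 112.4] ang 1.1 cen [574.4  -7.6  44. ]
pins px 419.8 182.5 ctr [ 554.3 -233.3] size [21.  23.6] ang 25.2 cen [ 554.2 -233.9   58. ]
pins px 419.4 204.8 ctr [ 500.  -231.7] size [22.4 22.1] ang 89.6 cen [ 499.3 -231.4   58. ]
pins px 419.4 161.3 ctr [ 607.  -234.3] size [15.5 17. ] ang 62.1 cen [ 607.3 -234.5   58. ]
rack40 px 417.7 184.9 ctr [ 546.9 -226.5] size [ 75.2 190.2] ang 88.2 cen [ 550.3 -233.1   40. ]
stand6 px 212.4 226.1 ctr [452.2 289.9] size [122.7  91.6] ang 80.9 cen [451.7 288.2   6. ]
tongs px 207.1 226.0 ctr [449.5 272.4] size [64.  24.2] ang 80.7 cen [449.8 272.4 121. ]
0.2
```

View pics/mask.png

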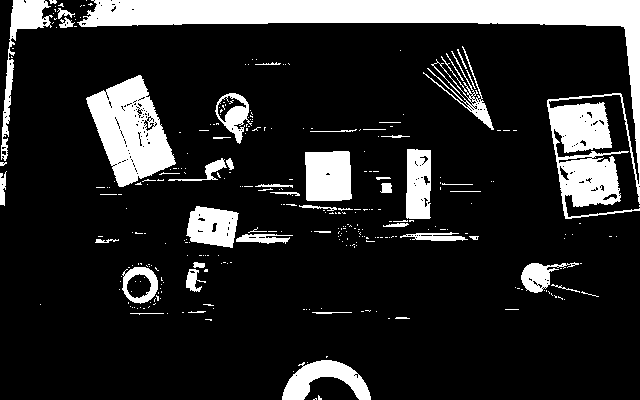

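```bash
cat > ov.py <<'E'
from h import *
def rz(a): a=np.radians(a);return np.array([[np.cos(a),-np.sin(a),0],[np.sin(a),np.cos(a),0],[0,0,1]])
def rect(x,y,z): return np.array([[x/2,y/2,z],[-x/2,y/2,z],[-x/2,-y/2,z],[x/2,-y/2,z]])
def overlay(c,polys,box,k):
    u,v,w,h=box; im=cv2.resize(c["color"][v:v+h,u:u+w,::-1],None,fx=k,fy=k,interpolation=cv2.INTER_CUBIC)
    for P,col in polys:
        q=(proj(c,P)-[u,v]+.5)*k-.5
        cv2.polylines(im,[np.round(q*16).astype(np.int32).reshape(-1,1,2)],True,col,1,cv2.LINE_AA,4)
    return im
E
python3 - <<'E'
from ov import *
c=camera("top");s=camera("scene")
cor=np.array([(97,70),(350,105),(318,312),(65,278)]);px=np.array([180,195])+(cor+.5)/6-.5
w=plane(c,px,.006)*1000;print(np.round(w,1).tolist(),w.mean(0))
d=(w[0]-w[1]+w[3]-w[2]);print("y dir",np.degrees(np.arctan2(d[1],d[0])))
d=(w[0]-w[3]+w[1]-w[2]);print("x dir",np.degrees(np.arctan2(d[1],d[0])))
S=np.array([*w.mean(0)[:2],0])/1000;R=rz(-9)
T=lambda P:P@R.T/1000+S
polys=[(T(rect(90,110,6)),(0,0,255)),(T(rect(60,96,70)),(0,255,0)),(T(rect(36,52,70)),(255,255,0)),(T(rect(24,45,121)),(255,0,255)),(T(rect(26,69,74)),(0,128,255))]
A=overlay(c,polys,(180,195,66,60),6);B=overlay(s,polys,(325,110,66,70),6)
o=np.zeros((420,800,3),np.uint8);o[:360,:396]=A;o[:420,400:796]=B
cv2.imwrite("pics/o1.png",o)
# jig
g=cv2.cvtColor(c["color"],cv2.COLOR_RGB2GRAY).astype(float)[168:184,320:336]
wt=np.clip(200-g,0,None);yy,xx=np.mgrid[168:184,320:336]
b=[(wt*xx).sum()/wt.sum(),(wt*yy).sum()/wt.sum()];print("bore px",b,plane(c,[b],.044)*1000)
J=np.array([.5742,-.0077,0]);
for J,Rj in[(np.array([*plane(c,[b],.044)[0,:2],0]),rz(1.1))]:
    T=lambda P:P@Rj.T/1000+J
    pj=[(T(rect(120,110,44)),(0,0,255)),(T(rect(120,110,0)),(0,128,255)),(T(rect(15,15,44)),(0,255,0)),(T(rect(8,110,58)+[52,0,0]),(255,0,0)),(T(rect(8,8,58)+[-42,40,0]),(255,0,0)),(T(rect(8,8,58)+[-42,-40,0]),(255,0,0))]
P0=np.array([.5543,-.2335,.0])
T2=lambda P:P@rz(25).T/1000+P0
T3=lambda P:P@rz(-1.6).T/1000+P0
pr=[(T2(rect(22,22,58)),(0,0,255)),(T3(rect(175,60,40)),(0,255,0)),(T3(rect(175,60,0)),(0,255,0))]
o=np.zeros((560,800,3),np.uint8);o[:396,:396]=overlay(c,pj,(295,140,66,66),6);o[:528,400:700]=overlay(c,pr,(395,140,50,88),6)
cv2.imwrite("pics/o2.png",o)
o=np.zeros((400,800,3),np.uint8);o[:320,:360]=overlay(s,pj,(290,200,90,80),4);o[:380,360:800]=overlay(s,pr,(200,255,110,95),4)
cv2.imwrite("pics/o3.png",o)
E
```

```text
[[502.9, 331.9, 6.0], [487.2, 222.8, 6.0], [399.2, 235.8, 6.0], [414.1, 344.2, 6.0]] [450.85579419 283.66403642   6.        ]
y dir 81.98960449528549
x dir -8.175180018735823
bore px [np.float64(327.65498652291103), np.float64(174.74258760107816)] [[576.91036892  -7.21660979  44.        ]]
```

View pics/o1.png

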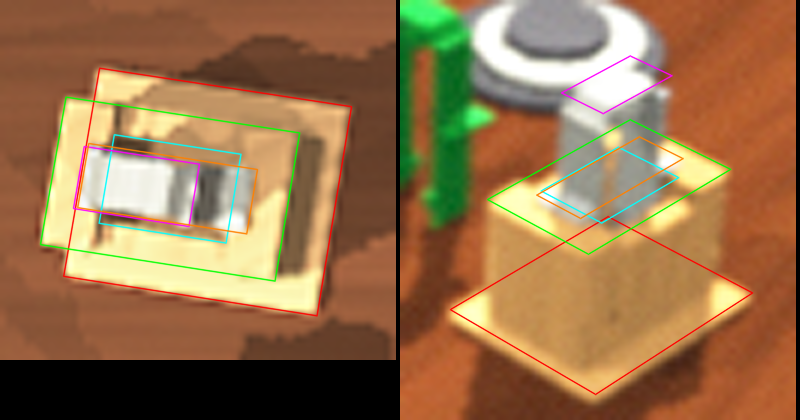

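View pics/o2.png

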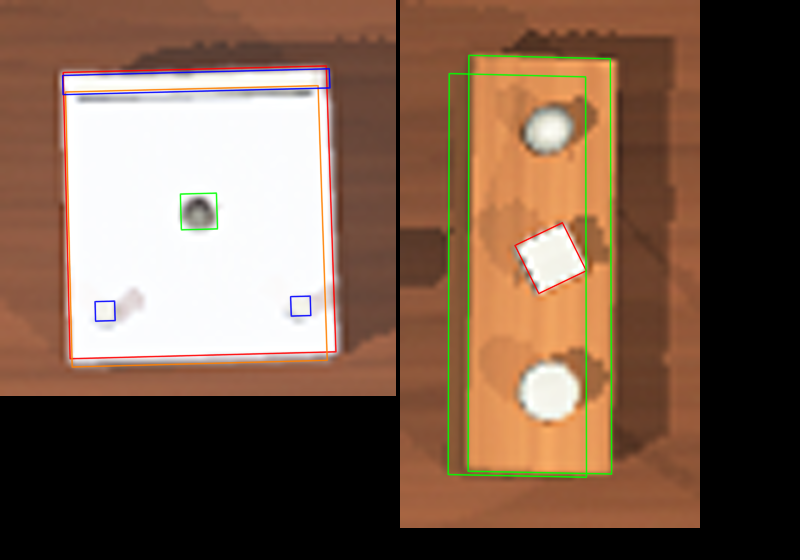

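View pics/o3.png

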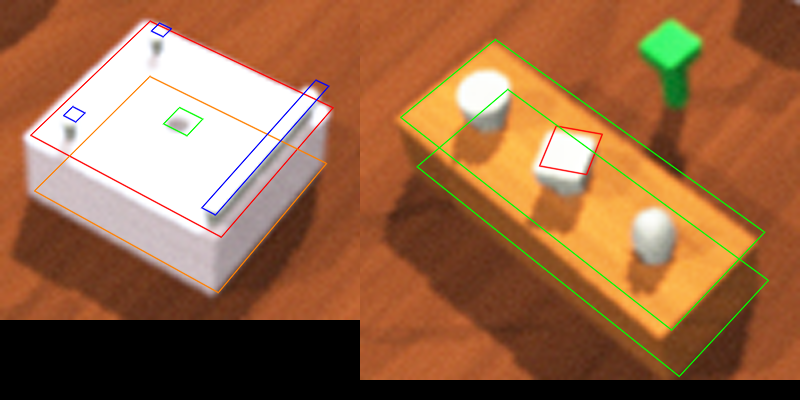

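Overlays agree in both views, apart from a uniform ~2 mm offset in the scene camera. Working values in world mm:
- **Stand:** (451, 283.5), yaw -8.2°
- **Pin:** (554.3, -233.5), head at 25°
- **Jig bore:** (576, -7.4), yaw 1.1°

Next is the move helper.

```bash
cat > d.py <<'E'
import sys
from h import *
from scipy.spatial.transform import Rotation as Ro
# usage: d.py x y z yaw (mm,deg) : delta in tool axes, normalised
s=get_state();p=np.array(s["tool_pos"]);R=Ro.from_euler("xyz",s["tcp_rot"],degrees=True)
a=list(map(float,sys.argv[1:5]))
d=R.inv().apply(np.array(a[:3])/1000-p)/.12
G=Ro.from_euler("xyz",[180,0,a[3]],degrees=True)
r=(R.inv()*G).as_rotvec(degrees=True)/120
print("t",round(s["time_s"],2),"pos",np.round(p*1000,1),"rot",np.round(s["tcp_rot"],2),"F",np.round(s["wrist_force"],1),"w",round(s["gripper_width"]*1000,1))
print("shift",np.round(d,4),"turn",np.round(r,4))
E
python3 d.py 451 283.5 190 81.8
```

```text
t 0.3 pos [131.3 508.3 238.6] rot [-1.800e+02  2.000e-02  7.552e+01] F [-0.6  0.2 -1.1] w 88.1
shift [-1.1471  3.048   0.4048] turn [-0.      0.0002 -0.0524]
```

apply_moves:
  targets:
    - [[-0.04, 0.1, 0], [0, 0, 0]]
    - [[-0.11, 0.3, 0], [0, 0, 0]]
    - [[-0.2, 0.55, 0], [0, 0, 0]]
    - [[-0.3, 0.8, 0], [0, 0, 0]]
    - [[-0.37, 1.0, 0], [0, 0, 0]]
  jaw: -1
  force: 30

```text
time_s: 0.8
tool_pos: [0.238, 0.4337, 0.2387]
tcp_rot: [180.0, 0.0, 75.5]
wrist_force: [0.2, 1.3, -0.3]
gripper_width: 0.0884
```

apply_moves:
  targets:
    - [[-0.1, 0.25, 0], [0, 0, 0]]
    - [[-0.19, 0.5, 0], [0, 0, 0]]
    - [[-0.26, 0.7, 0], [0, 0, 0]]
    - [[-0.33, 0.9, 0], [0, 0, 0]]
    - [[-0.37, 1.0, 0], [0, 0, 0]]

```text
time_s: 1.3
tool_pos: [0.3431, 0.3607, 0.2387]
tcp_rot: [180.0, 0.0, 75.4]
wrist_force: [-0.0, 0.8, 0.0]
gripper_width: 0.088
```

apply_moves:
  targets:
    - [[-0.1, 0.25, 0], [0, 0, 0]]
    - [[-0.19, 0.5, 0.1], [0, 0, 0]]
    - [[-0.28, 0.75, 0.2], [0, 0, -0.02]]
    - [[-0.35, 0.93, 0.3], [0, 0, -0.05]]
    - [[-0.38, 1.0, 0.35], [0, 0, -0.05]]

```text
time_s: 1.8
tool_pos: [0.4471, 0.2868, 0.1957]
tcp_rot: [-179.9, 0.0, 81.4]
wrist_force: [-0.5, -0.0, 0.2]
gripper_width: 0.088
```

```bash
python3 d.py 451 283.5 130 81.8
```

```text
t 1.8 pos [447.1 286.8 195.7] rot [-1.7993e+02  5.0000e-02  8.1450e+01] F [-0.5 -0.   0.2] w 88.0
shift [-0.0216  0.0366  0.5471] turn [-0.0006  0.0004 -0.0029]
```

apply_moves:
  targets:
    - [[-0.01, 0.01, 0.1], [0, 0, 0]]
    - [[-0.01, 0.02, 0.2], [0, 0, 0]]
    - [[-0.02, 0.02, 0.3], [0, 0, 0]]
    - [[-0.02, 0.02, 0.4], [0, 0, 0]]
    - [[-0.02, 0.02, 0.4], [0, 0, 0]]

```text
time_s: 2.3
tool_pos: [0.4472, 0.2855, 0.147]
tcp_rot: [-179.8, 0.1, 81.5]
wrist_force: [-0.1, -1.1, 0.3]
gripper_width: 0.0881
```

```bash
python3 d.py 451 283.5 77 81.8; python3 - <<'E'
from h import *
for n,b in(("scene",(290,20,130,130)),("top",(140,160,130,110))):
    c=camera(n);u,v,w,h=b
    cv2.imwrite(f"pics/a_{n}.png",cv2.resize(c["color"][v:v+h,u:u+w,::-1],None,fx=4,fy=4,interpolation=cv2.INTER_CUBIC))
a=cv2.imread("pics/a_scene.png");b=cv2.imread("pics/a_top.png");o=np.zeros((520,1040,3),np.uint8);o[:520,:520]=a;o[:440,520:]=b
cv2.imwrite("pics/a.png",cv2.resize(o,None,fx=.76,fy=.76))
E
```

```text
t 2.3 pos [447.2 285.5 147. ] rot [-1.7985e+02  8.0000e-02  8.1540e+01] F [-0.1 -1.1  0.3] w 88.1
shift [-0.0111  0.0355  0.5834] turn [-0.0013  0.0007 -0.0021]
```

View pics/a.png

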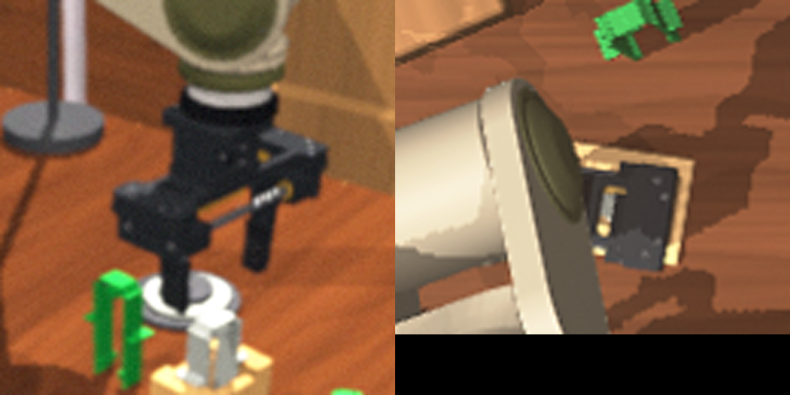

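The fingers straddle the tongs in the scene view, tips at (178,305) and (257,268) with the bow at (215,318) between them. Going down.

apply_moves:
  targets:
    - [[-0.01, 0.035, 0.05], [0, 0, 0]]
    - [[-0.011, 0.035, 0.17], [0, 0, 0]]
    - [[-0.011, 0.035, 0.3], [0, 0, 0]]
    - [[-0.011, 0.035, 0.42], [0, 0, 0]]
    - [[-0.011, 0.035, 0.5], [0, 0, 0]]

```text
time_s: 2.9
tool_pos: [0.4523, 0.2833, 0.0879]
tcp_rot: [-180.0, 0.0, 81.5]
wrist_force: [-0.6, 0.6, -0.1]
gripper_width: 0.088
```

apply_moves:
  targets:
    - [[0, 0, 0.03], [0, 0, 0]]
    - [[0, 0, 0.05], [0, 0, 0]]
    - [[0, 0, 0.065], [0, 0, 0]]
    - [[0, 0, 0.065], [0, 0, 0]]
    - [[0, 0, 0.065], [0, 0, 0]]

```text
time_s: 3.4
tool_pos: [0.4524, 0.2836, 0.0813]
tcp_rot: [180.0, -0.0, 81.5]
wrist_force: [-0.1, -0.2, -0.0]
gripper_width: 0.088
```

```bash
python3 d.py 451 283.5 76 81.8
```

```text
t 3.4 pos [452.4 283.6  81.3] rot [ 1.7997e+02 -2.0000e-02  8.1520e+01] F [-0.1 -0.2 -0. ] w 88.0
shift [-0.0024 -0.0117  0.044 ] turn [ 0.0003 -0.0002 -0.0024]
```

apply_moves:
  targets:
    - [[0, -0.01, 0.02], [0, 0, 0]]
    - [[0, -0.01, 0.042], [0, 0, 0]]
    - [[0, -0.01, 0.042], [0, 0, 0]]
    - [[0, -0.01, 0.042], [0, 0, 0]]
    - [[0, -0.01, 0.042], [0, 0, 0]]
  jaw: -0.1

```text
time_s: 3.9
tool_pos: [0.4511, 0.2837, 0.0759]
tcp_rot: [180.0, -0.0, 81.5]
wrist_force: [-1.0, -0.1, -0.3]
gripper_width: 0.0501
```

apply_moves:
  targets:
    - [[0, 0, 0], [0, 0, 0]]
    - [[0, 0, 0], [0, 0, 0]]
    - [[0, 0, 0], [0, 0, 0]]
    - [[0, 0, 0], [0, 0, 0]]
    - [[0, 0, 0], [0, 0, 0]]
  jaw: 0.07

```text
time_s: 4.4
tool_pos: [0.4511, 0.2837, 0.0759]
tcp_rot: [180.0, -0.0, 81.5]
wrist_force: [-0.1, 0.1, -0.3]
gripper_width: 0.0413
```

```bash
python3 d.py 451 283.5 190 81.8
```

```text
t 4.4 pos [451.1 283.7  75.9] rot [179.99  -0.    81.52] F [-0.1  0.1 -0.3] w 41.3
shift [-1.600e-03 -5.000e-04 -9.505e-01] turn [ 0.0001 -0.     -0.0024]
```

apply_moves:
  targets:
    - [[0, 0, -0.03], [0, 0, 0]]
    - [[0, 0, -0.08], [0, 0, 0]]
    - [[0, 0, -0.15], [0, 0, 0]]
    - [[0, 0, -0.22], [0, 0, 0]]
    - [[0, 0, -0.25], [0, 0, 0]]

```text
time_s: 4.9
tool_pos: [0.4515, 0.2838, 0.1072]
tcp_rot: [179.9, -0.0, 81.5]
wrist_force: [0.1, 0.7, -1.5]
gripper_width: 0.041
```

apply_moves:
  targets:
    - [[0, 0, -0.15], [0, 0, 0]]
    - [[0, 0, -0.3], [0, 0, 0]]
    - [[0, 0, -0.45], [0, 0, 0]]
    - [[0, 0, -0.6], [0, 0, 0]]
    - [[0, 0, -0.68], [0, 0, 0]]

```text
time_s: 5.4
tool_pos: [0.4514, 0.2838, 0.1891]
tcp_rot: [179.9, -0.1, 81.5]
wrist_force: [0.5, -0.3, -0.4]
gripper_width: 0.0411
```

```bash
python3 d.py 554.3 -233.5 190 115; python3 - <<'E'
from h import *
o=np.zeros((520,1040,3),np.uint8)
for i,(n,b) in enumerate((("scene",(290,40,130,130)),("top",(140,160,130,110)))):
    c=camera(n);u,v,w,h=b
    o[:h*4,i*520:(i+1)*520]=cv2.resize(c["color"][v:v+h,u:u+w,::-1],None,fx=4,fy=4,interpolation=cv2.INTER_CUBIC)
cv2.imwrite("pics/b.png",cv2.resize(o,None,fx=.76,fy=.76))
E
```

```text
t 5.4 pos [451.4 283.8 189.1] rot [ 1.799e+02 -6.000e-02  8.152e+01] F [ 0.5 -0.3 -0.4] w 41.1
shift [-4.137   1.4842 -0.0088] turn [ 1.00e-03 -2.00e-04 -2.79e-01]
```

View pics/b.png

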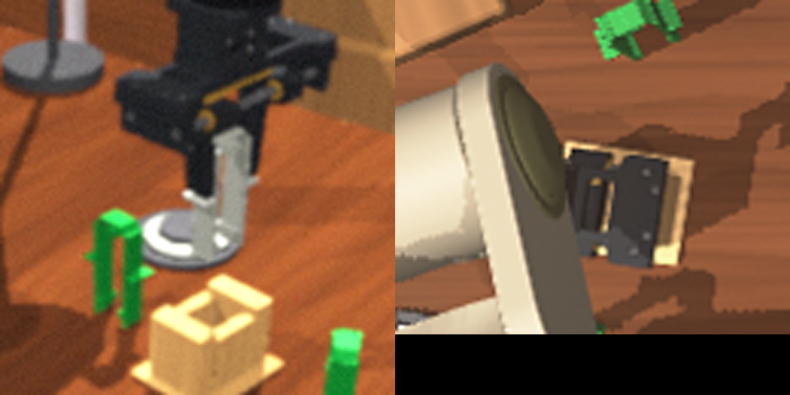

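The tongs are lifted clear, at (215,200) in the left panel, and the stand slot is empty. Travelling to the pin.

apply_moves:
  targets:
    - [[-0.08, 0.03, 0], [0, 0, 0]]
    - [[-0.25, 0.09, 0], [0, 0, 0]]
    - [[-0.5, 0.18, 0], [0, 0, 0]]
    - [[-0.75, 0.27, 0], [0, 0, 0]]
    - [[-1.0, 0.36, 0], [0, 0, 0]]

```text
time_s: 6.0
tool_pos: [0.4757, 0.1568, 0.1864]
tcp_rot: [-179.9, 0.0, 81.5]
wrist_force: [0.0, 1.0, -1.0]
gripper_width: 0.0413
```

apply_moves:
  targets:
    - [[-0.2, 0.07, 0], [0, 0, 0]]
    - [[-0.4, 0.14, 0], [0, 0, 0]]
    - [[-0.6, 0.21, 0], [0, 0, 0]]
    - [[-0.8, 0.29, 0], [0, 0, 0]]
    - [[-1.0, 0.36, 0], [0, 0, 0]]

```text
time_s: 6.5
tool_pos: [0.5007, 0.0319, 0.1864]
tcp_rot: [-179.9, 0.0, 81.5]
wrist_force: [0.2, 0.3, -1.6]
gripper_width: 0.0407
```

apply_moves:
  targets:
    - [[-0.2, 0.07, 0], [0, 0, 0]]
    - [[-0.4, 0.14, 0], [0, 0, 0]]
    - [[-0.6, 0.21, 0], [0, 0, 0]]
    - [[-0.8, 0.29, 0], [0, 0, 0]]
    - [[-1.0, 0.36, 0], [0, 0, 0]]

```text
time_s: 7.0
tool_pos: [0.5256, -0.0931, 0.1864]
tcp_rot: [-179.9, -0.0, 81.5]
wrist_force: [-0.1, -0.3, -0.2]
gripper_width: 0.0411
```

apply_moves:
  targets:
    - [[-0.25, 0.08, 0], [0, 0, -0.05]]
    - [[-0.5, 0.17, 0], [0, 0, -0.11]]
    - [[-0.75, 0.25, 0], [0, 0, -0.17]]
    - [[-0.9, 0.3, 0], [0, 0, -0.23]]
    - [[-0.97, 0.33, 0], [0, 0, -0.28]]

```text
time_s: 7.5
tool_pos: [0.5473, -0.2147, 0.186]
tcp_rot: [-179.9, -0.1, 115.3]
wrist_force: [0.4, 0.4, -1.2]
gripper_width: 0.0411
```

```bash
python3 d.py 554.3 -233.5 150 115
```

```text
t 7.5 pos [ 547.3 -214.7  186. ] rot [-1.7992e+02 -9.0000e-02  1.1528e+02] F [ 0.4  0.4 -1.2] w 41.1
shift [-0.1671 -0.0137  0.2996] turn [-0.0007 -0.0008  0.0024]
```

apply_moves:
  targets:
    - [[-0.08, -0.01, 0], [0, 0, 0]]
    - [[-0.15, -0.01, 0.08], [0, 0, 0]]
    - [[-0.16, -0.01, 0.18], [0, 0, 0]]
    - [[-0.16, -0.01, 0.27], [0, 0, 0]]
    - [[-0.16, -0.01, 0.27], [0, 0, 0]]

```text
time_s: 8.0
tool_pos: [0.5543, -0.2294, 0.1527]
tcp_rot: [-179.9, -0.2, 115.1]
wrist_force: [0.1, 0.4, -0.9]
gripper_width: 0.0409
```

```bash
python3 d.py 554.3 -233.5 111 115; python3 - <<'E'
from h import *
o=np.zeros((520,1040,3),np.uint8)
for i,(n,b) in enumerate((("scene",(190,220,130,130)),("top",(360,130,130,110)))):
    c=camera(n);u,v,w,h=b
    o[:h*4,i*520:(i+1)*520]=cv2.resize(c["color"][v:v+h,u:u+w,::-1],None,fx=4,fy=4,interpolation=cv2.INTER_CUBIC)
cv2.imwrite("pics/e.png",cv2.resize(o,None,fx=.76,fy=.76))
E
```

```text
t 8.0 pos [ 554.3 -229.4  152.7] rot [-179.88   -0.21  115.1 ] F [ 0.1  0.4 -0.9] w 40.9
shift [-0.032  -0.0141  0.3471] turn [-0.001  -0.0017  0.0008]
```

View pics/e.png

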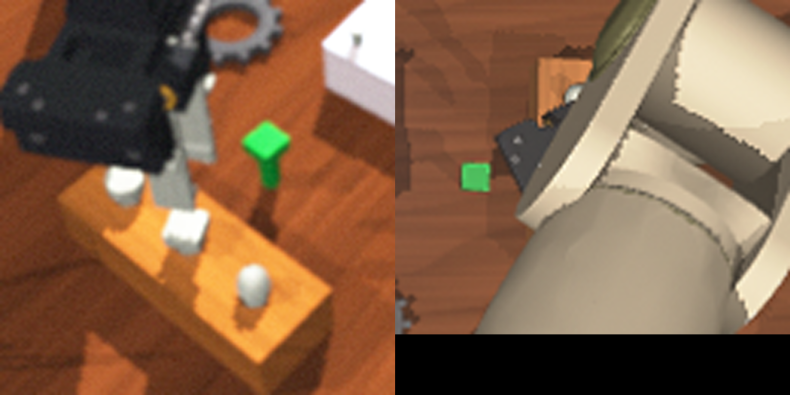

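apply_moves:
  targets:
    - [[-0.015, -0.007, 0.03], [0, 0, 0]]
    - [[-0.032, -0.014, 0.1], [0, 0, 0]]
    - [[-0.032, -0.014, 0.17], [0, 0, 0]]
    - [[-0.032, -0.014, 0.22], [0, 0, 0]]
    - [[-0.032, -0.014, 0.22], [0, 0, 0]]

```text
time_s: 8.6
tool_pos: [0.5549, -0.2343, 0.1274]
tcp_rot: [-179.9, -0.1, 115.1]
wrist_force: [1.1, 0.1, -0.1]
gripper_width: 0.0408
```

```bash
python3 d.py 554.3 -233.5 111 115; python3 - <<'E'
from ov import *
s=get_state();p=s["tool_pos"]*1000;yaw=s["tcp_rot"][2]
R=rz(yaw-90)
o=np.array([p[0],p[1],p[2]-6-0])
T=lambda P:(P@R.T+o)/1000
pl=[(T(rect(24,5,-55)+[0,18,0]),(255,0,0)),(T(rect(24,5,-55)-[0,18,0]),(255,0,0))]
P0=np.array([554.3,-233.5,0]);T2=lambda P:(P@rz(25).T+P0)/1000
pl.append((T2(rect(22,22,58)),(0,0,255)))
c=camera("scene");cv2.imwrite("pics/f.png",overlay(c,pl,(205,245,90,70),8))
E
```

```text
t 8.6 pos [ 554.9 -234.3  127.4] rot [-1.7994e+02 -1.0000e-01  1.1511e+02] F [ 1.1  0.1 -0.1] w 40.8
shift [ 0.0076 -0.0013  0.137 ] turn [-0.0005 -0.0009  0.0009]
```

View pics/f.png

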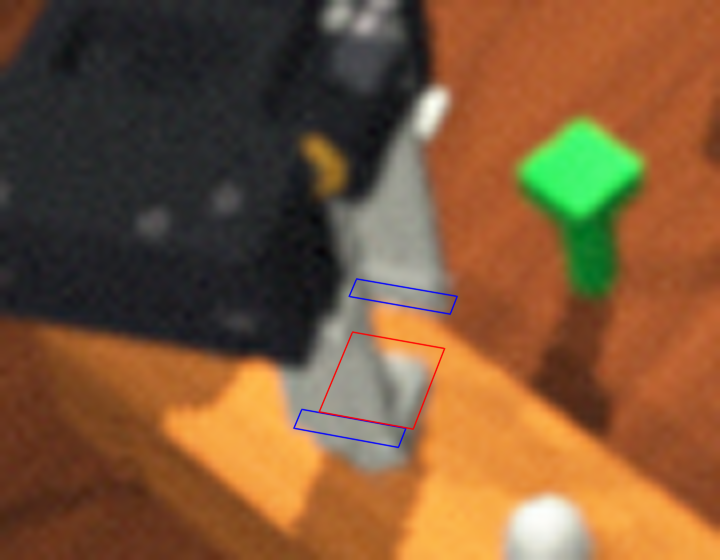

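```bash
python3 - <<'E'
from ov import *
c=camera("scene");u,v,w,h=235,268,32,42
a=c["color"][v:v+h,u:u+w,::-1]
s=get_state();p=s["tool_pos"]*1000;R=rz(s["tcp_rot"][2]-90)
pl=[]
for oz in (0,):
    o=np.array([p[0],p[1],p[2]-6-oz]);T=lambda P:(P@R.T+o)/1000
    for sg in(1,-1):
        pl+=[(T(rect(24,5,-55)+[0,18*sg,0]),(255,0,0)),(T(rect(24,5,-39)+[0,18*sg,0]),(255,255,0)),(T(rect(26,12,4)+[0,26.5*sg,0]),(0,0,255))]
b=overlay(c,pl,(u,v,w,h),12)
cv2.imwrite("pics/g.png",np.hstack([cv2.resize(a,None,fx=12,fy=12,interpolation=cv2.INTER_CUBIC),b]))
E
```

```text
(no output)
```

View pics/g.png

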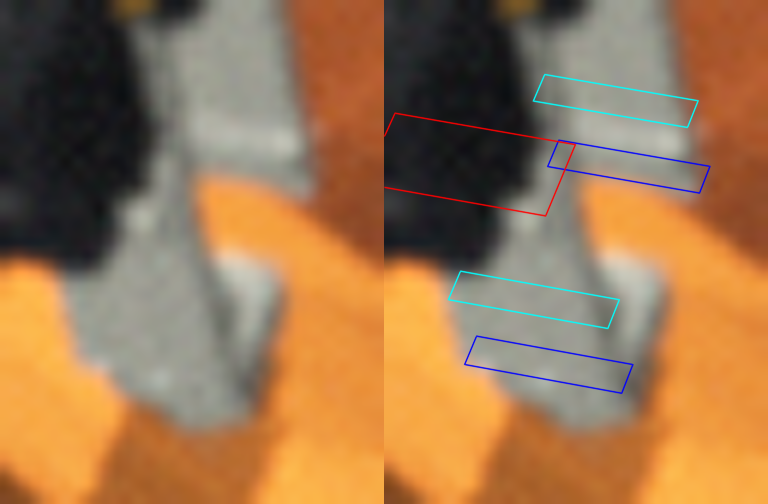

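Tips straddle the head as predicted; the far tip is at (690,180) in the right panel and on its overlay. Descending to 2 mm above step contact, then closing.

apply_moves:
  targets:
    - [[0.005, 0, 0.03], [0, 0, 0]]
    - [[0.007, 0, 0.06], [0, 0, 0]]
    - [[0.007, 0, 0.09], [0, 0, 0]]
    - [[0.007, 0, 0.11], [0, 0, 0]]
    - [[0.007, 0, 0.12], [0, 0, 0]]

```text
time_s: 9.2
tool_pos: [0.5549, -0.2337, 0.1139]
tcp_rot: [-180.0, -0.0, 115.1]
wrist_force: [0.4, -0.1, -1.2]
gripper_width: 0.041
```

apply_moves:
  targets:
    - [[0, 0, 0], [0, 0, 0]]
    - [[0, 0, 0], [0, 0, 0]]
    - [[0, 0, 0], [0, 0, 0]]
    - [[0, 0, 0], [0, 0, 0]]
    - [[0, 0, 0], [0, 0, 0]]
  jaw: 0.2

```text
time_s: 9.7
tool_pos: [0.555, -0.2338, 0.1143]
tcp_rot: [180.0, 0.0, 115.1]
wrist_force: [-0.0, -0.3, -1.0]
gripper_width: 0.0352
```

```bash
python3 d.py 554.3 -233.5 111 115
```

```text
t 9.7 pos [ 555.  -233.8  114.3] rot [1.8000e+02 1.0000e-02 1.1511e+02] F [-0.  -0.3 -1. ] w 35.2
shift [ 0.0048 -0.0039  0.0279] turn [0.     0.     0.0009]
```

apply_moves:
  targets:
    - [[0, 0, 0.005], [0, 0, 0]]
    - [[0, 0, 0.01], [0, 0, 0]]
    - [[0, 0, 0.015], [0, 0, 0]]
    - [[0, 0, 0.02], [0, 0, 0]]
    - [[0, 0, 0.02], [0, 0, 0]]

```text
time_s: 10.2
tool_pos: [0.5549, -0.2338, 0.1118]
tcp_rot: [-180.0, -0.0, 115.1]
wrist_force: [-0.4, -0.1, -1.0]
gripper_width: 0.0356
```

```bash
python3 d.py 554.3 -233.5 111 115
```

```text
t 10.2 pos [ 554.9 -233.8  111.8] rot [-1.8000e+02 -1.0000e-02  1.1511e+02] F [-0.4 -0.1 -1. ] w 35.6
shift [ 0.0043 -0.0035  0.0067] turn [-0.    -0.     0.001]
```

Now gripping the head, at 30 N.

apply_moves:
  targets:
    - [[0, 0, 0], [0, 0, 0]]
    - [[0, 0, 0], [0, 0, 0]]
    - [[0, 0, 0], [0, 0, 0]]
    - [[0, 0, 0], [0, 0, 0]]
    - [[0, 0, 0], [0, 0, 0]]
  jaw: 0.4
  force: 30

```text
time_s: 10.7
tool_pos: [0.5549, -0.2338, 0.1119]
tcp_rot: [180.0, 0.0, 115.1]
wrist_force: [0.0, 0.1, 0.2]
gripper_width: 0.0293
```

apply_moves:
  targets:
    - [[0, 0, -0.01], [0, 0, 0]]
    - [[0, 0, -0.03], [0, 0, 0]]
    - [[0, 0, -0.06], [0, 0, 0]]
    - [[0, 0, -0.1], [0, 0, 0]]
    - [[0, 0, -0.1], [0, 0, 0]]

```text
time_s: 11.2
tool_pos: [0.5553, -0.234, 0.1248]
tcp_rot: [180.0, 0.1, 115.1]
wrist_force: [-0.8, 0.1, -1.6]
gripper_width: 0.029
```

```bash
python3 d.py 554.3 -233.5 200 115;python3 - <<'E'
from h import *
c=camera("scene");u,v,w,h=205,225,100,75
cv2.imwrite("pics/i.png",cv2.resize(c["color"][v:v+h,u:u+w,::-1],None,fx=7,fy=7,interpolation=cv2.INTER_CUBIC))
E
```

```text
t 11.2 pos [ 555.3 -234.   124.8] rot [1.7996e+02 8.0000e-02 1.1512e+02] F [-0.8  0.1 -1.6] w 29.0
shift [ 0.0065 -0.0049 -0.6265] turn [0.0004 0.0006 0.001 ]
```

View pics/i.png

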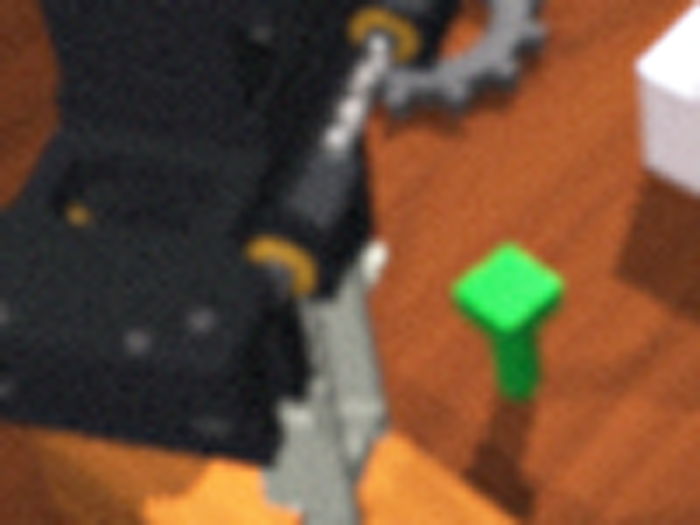

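```bash
python3 - <<'E'
from h import *
print(get_state()["gripper_width"])
c=camera("scene");u,v,w,h=225,255,60,50
cv2.imwrite("pics/j.png",cv2.resize(c["color"][v:v+h,u:u+w,::-1],None,fx=12,fy=12,interpolation=cv2.INTER_CUBIC))
E
```

```text
0.029275921263653533
```

View pics/j.png

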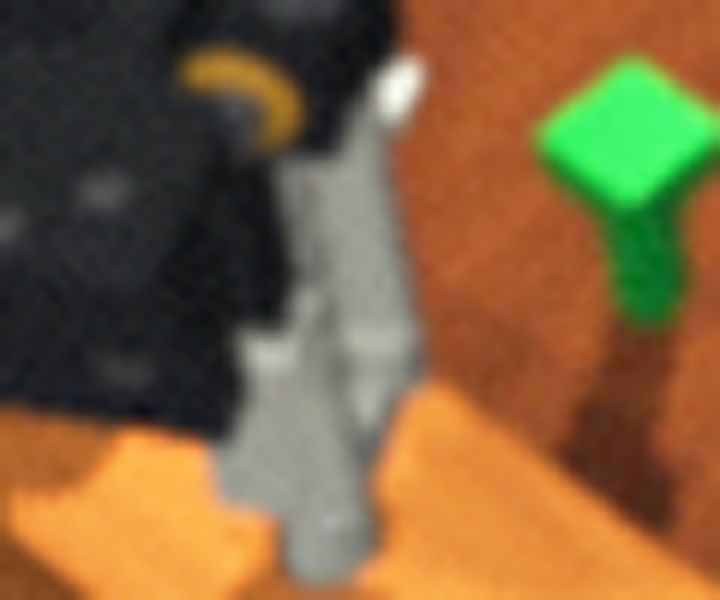

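The shank shows under the jaws at (330,540) and the load is 1.6 N (tongs plus pin), so the pin is held. Lifting.

apply_moves:
  targets:
    - [[0, 0, -0.06], [0, 0, 0]]
    - [[0, 0, -0.17], [0, 0, 0]]
    - [[0, 0, -0.32], [0, 0, 0]]
    - [[0, 0, -0.5], [0, 0, 0]]
    - [[0, 0, -0.65], [0, 0, 0]]

```text
time_s: 11.8
tool_pos: [0.5551, -0.2339, 0.2042]
tcp_rot: [179.9, 0.1, 115.1]
wrist_force: [0.1, -0.7, -2.2]
gripper_width: 0.029
```

```bash
python3 d.py 576 -7.4 200 91.1
```

```text
t 11.8 pos [ 555.1 -233.9  204.2] rot [1.7995e+02 9.0000e-02 1.1512e+02] F [ 0.1 -0.7 -2.2] w 29.0
shift [1.6354 0.9587 0.0337] turn [0.0006 0.0007 0.2002]
```

apply_moves:
  targets:
    - [[0.07, 0.04, 0], [0, 0, 0]]
    - [[0.2, 0.12, 0], [0, 0, 0]]
    - [[0.42, 0.25, 0], [0, 0, 0]]
    - [[0.66, 0.38, 0], [0, 0, 0]]
    - [[0.9, 0.53, 0], [0, 0, 0]]

```text
time_s: 12.3
tool_pos: [0.566, -0.1063, 0.2008]
tcp_rot: [-179.9, -0.1, 115.1]
wrist_force: [0.6, -0.2, -2.5]
gripper_width: 0.0291
```

apply_moves:
  targets:
    - [[0.22, 0.13, 0], [0, 0, 0.03]]
    - [[0.42, 0.25, 0], [0, 0, 0.08]]
    - [[0.58, 0.34, 0], [0, 0, 0.13]]
    - [[0.69, 0.4, 0], [0, 0, 0.18]]
    - [[0.73, 0.43, 0], [0, 0, 0.2]]

```text
time_s: 12.8
tool_pos: [0.5754, -0.0047, 0.2008]
tcp_rot: [-179.9, -0.1, 91.1]
wrist_force: [-0.5, 0.0, -1.8]
gripper_width: 0.029
```

apply_moves:
  targets:
    - [[0, 0, 0], [0, 0, 0]]
    - [[0, 0, 0.05], [0, 0, 0]]
    - [[0, 0, 0.14], [0, 0, 0]]
    - [[0, 0, 0.2], [0, 0, 0]]
    - [[0, 0, 0.2], [0, 0, 0]]

```text
time_s: 13.3
tool_pos: [0.5755, -0.0079, 0.1762]
tcp_rot: [-179.8, -0.0, 91.1]
wrist_force: [0.2, -0.6, -1.4]
gripper_width: 0.0294
```

```bash
python3 d.py 576 -7.4 155 91.1; python3 - <<'E'
from h import *
o=np.zeros((480,800,3),np.uint8)
for i,(n,b) in enumerate((("scene",(290,160,80,96)),("top",(290,130,80,96)))):
    c=camera(n);u,v,w,h=b
    o[:,i*400:(i+1)*400]=cv2.resize(c["color"][v:v+h,u:u+w,::-1],None,fx=5,fy=5,interpolation=cv2.INTER_CUBIC)
cv2.imwrite("pics/k.png",o)
E
```

```text
t 13.3 pos [575.5  -7.9 176.2] rot [-1.7984e+02 -4.0000e-02  9.1100e+01] F [ 0.2 -0.6 -1.4] w 29.4
shift [0.0043 0.0045 0.1763] turn [-0.0014 -0.0003  0.    ]
```

View pics/k.png

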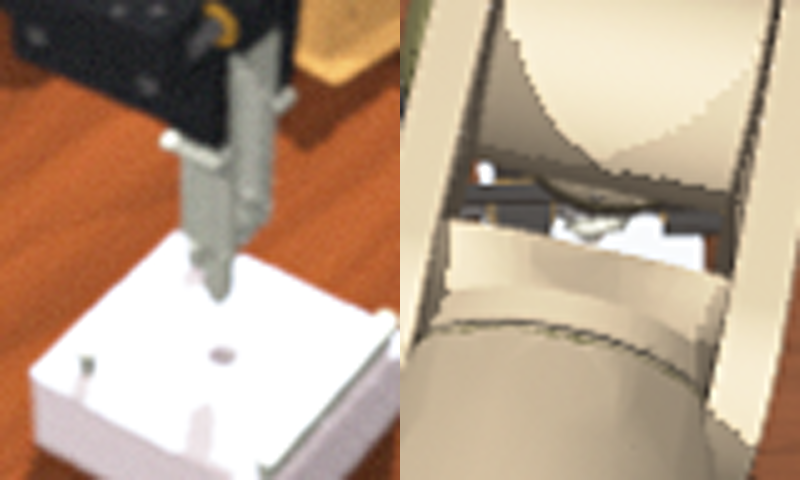

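The held pin's foot is at (222,298) over the bore at (222,355) in the left panel, aligned horizontally. I'll lower to ~6 mm above the mouth and check the other direction.

apply_moves:
  targets:
    - [[0.003, 0.004, 0.03], [0, 0, 0]]
    - [[0.003, 0.004, 0.08], [0, 0, 0]]
    - [[0.003, 0.004, 0.14], [0, 0, 0]]
    - [[0.003, 0.004, 0.17], [0, 0, 0]]
    - [[0.003, 0.004, 0.17], [0, 0, 0]]

```text
time_s: 13.9
tool_pos: [0.5764, -0.0074, 0.1567]
tcp_rot: [-179.9, -0.0, 91.1]
wrist_force: [-0.2, -0.1, -1.1]
gripper_width: 0.0293
```

```bash
python3 d.py 576 -7.4 150 91.1; python3 - <<'E'
from ov import *
c=camera("scene");s=get_state();p=s["tool_pos"]*1000
th=np.linspace(0,2*np.pi,40)
def circ(x,y,z,r): return np.c_[x+r*np.cos(th),y+r*np.sin(th),0*th+z]/1000
b=(312,195,46,50)
pl=[(circ(576,-7.4,44,7.5),(0,0,255)),(circ(p[0],p[1],p[2]-100,4.5),(255,0,0)),(circ(p[0],p[1],p[2]-94,7),(255,0,0))]
A=overlay(c,[],b,8);B=overlay(c,pl,b,8)
cv2.imwrite("pics/l.png",np.hstack([A,B]))
E
```

```text
t 13.9 pos [576.4  -7.4 156.7] rot [-1.7993e+02 -2.0000e-02  9.1120e+01] F [-0.2 -0.1 -1.1] w 29.3
shift [-0.0003 -0.0032  0.0561] turn [-0.0006 -0.0001  0.0002]
```

View pics/l.png

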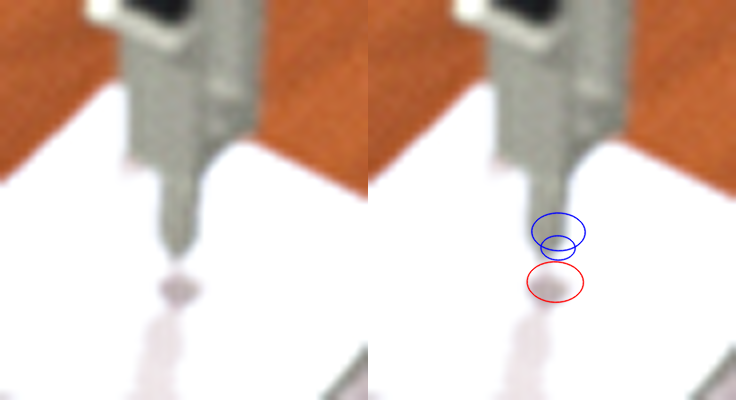

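```bash
python3 - <<'E'
from ov import *
c=camera("scene");g=cv2.cvtColor(c["color"],cv2.COLOR_RGB2GRAY)
print("cols",list(range(326,346)))
for v in range(212,236): print(v,g[v,326:346])
s=get_state();p=s["tool_pos"]*1000
print(proj(c,np.array([[p[0],p[1],p[2]-100.8],[p[0],p[1],p[2]-80],[576,-7.4,44]])/1000))
E
```

```text
cols [326, 327, 328, 329, 330, 331, 332, 333, 334, 335, 336, 337, 338, 339, 340, 341, 342, 343, 344, 345]
212 [255 236 176 159 162 160 160 162 164 162 149 137 133 137 145 169 168 153
 134 124]
213 [255 231 174 161 164 161 165 159 164 161 152 132 130 150 202 247 252 244
 214 172]
214 [254 224 180 167 170 164 163 162 164 160 147 131 147 207 254 255 255 255
 255 249]
215 [251 231 211 201 192 174 169 161 160 160 144 145 204 254 255 255 255 255
 255 255]
216 [253 240 236 236 237 211 164 158 165 163 151 180 251 255 255 255 255 255
 255 255]
217 [254 251 252 254 255 237 177 159 159 163 159 217 255 255 255 255 255 255
 255 255]
218 [255 255 255 255 255 246 184 161 165 162 167 230 255 255 255 255 255 255
 255 255]
219 [255 255 255 255 255 248 189 167 166 159 164 237 255 255 255 255 255 255
 255 255]
220 [255 255 255 255 255 246 187 166 165 154 165 239 255 255 255 255 255 255
 255 255]
221 [255 255 255 255 255 247 185 163 159 157 166 240 255 255 255 255 255 255
 255 255]
222 [255 255 255 255 255 246 187 161 163 154 171 243 255 255 255 255 255 255
 255 255]
223 [255 255 255 255 255 243 183 162 
[... 481 characters left out ...]
55]
229 [255 255 255 255 255 255 246 224 214 231 248 255 255 255 255 255 255 255
 255 255]
230 [255 255 255 255 255 246 204 187 193 196 214 246 255 255 255 255 255 255
 255 255]
231 [255 255 255 255 255 245 199 178 183 182 203 243 255 255 255 255 255 255
 255 255]
232 [255 255 255 255 255 254 233 198 184 194 230 254 255 255 255 255 255 255
 255 255]
233 [255 255 255 255 255 255 246 221 217 242 255 255 255 255 255 255 255 255
 255 255]
234 [255 255 255 255 255 253 240 232 241 255 255 255 255 255 255 255 255 255
 255 255]
235 [255 255 255 255 249 238 232 231 243 255 255 255 255 255 255 255 255 255
 255 255]
[[335.30195883 225.68772375]
 [335.48646238 218.60829106]
 [334.91189745 229.73986439]]
```

Residual misalignment is about 1 mm, within the taper's 3 mm lead-in. Lowering into the mouth and watching the forces.

apply_moves:
  targets:
    - [[0.002, 0.003, 0.02], [0, 0, 0]]
    - [[0.002, 0.003, 0.05], [0, 0, 0]]
    - [[0.002, 0.003, 0.08], [0, 0, 0]]
    - [[0.002, 0.003, 0.1], [0, 0, 0]]
    - [[0.002, 0.003, 0.11], [0, 0, 0]]

```text
time_s: 14.5
tool_pos: [0.577, -0.0072, 0.1439]
tcp_rot: [-180.0, -0.0, 91.1]
wrist_force: [0.1, -0.6, -1.1]
gripper_width: 0.0296
```

apply_moves:
  targets:
    - [[0, 0, 0.007], [0, 0, 0]]
    - [[0, 0, 0.014], [0, 0, 0]]
    - [[0, 0, 0.021], [0, 0, 0]]
    - [[0, 0, 0.025], [0, 0, 0]]
    - [[0, 0, 0.025], [0, 0, 0]]

```text
time_s: 15.0
tool_pos: [0.577, -0.0072, 0.1412]
tcp_rot: [-180.0, 0.0, 91.1]
wrist_force: [-0.2, -0.9, -1.8]
gripper_width: 0.0293
```

apply_moves:
  targets:
    - [[0, 0, 0.005], [0, 0, 0]]
    - [[0, 0, 0.01], [0, 0, 0]]
    - [[0, 0, 0.015], [0, 0, 0]]
    - [[0, 0, 0.02], [0, 0, 0]]
    - [[0, 0, 0.02], [0, 0, 0]]

```text
time_s: 15.5
tool_pos: [0.5771, -0.0072, 0.1389]
tcp_rot: [180.0, 0.0, 91.1]
wrist_force: [0.5, -1.0, -1.7]
gripper_width: 0.0288
```

```bash
python3 - <<'E'
from ov import *
c=camera("scene");print(get_state()["wrist_force"],get_state()["tool_pos"])
cv2.imwrite("pics/m.png",overlay(c,[],(305,185,60,60),10))
E
```

```text
[ 0.63926664 -0.07762577 -1.80801985] [ 0.577118   -0.00724096  0.13891459]
```

View pics/m.png

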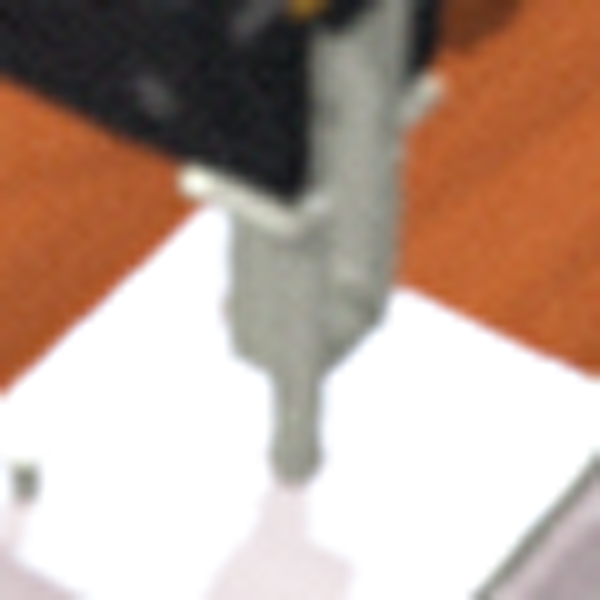

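The foot is in the bore at (298,470) with no sideways force. Continuing in small steps.

apply_moves:
  targets:
    - [[0, 0, 0.005], [0, 0, 0]]
    - [[0, 0, 0.01], [0, 0, 0]]
    - [[0, 0, 0.015], [0, 0, 0]]
    - [[0, 0, 0.02], [0, 0, 0]]
    - [[0, 0, 0.02], [0, 0, 0]]

```text
time_s: 16.05
tool_pos: [0.5771, -0.0072, 0.1364]
tcp_rot: [180.0, 0.0, 91.1]
wrist_force: [0.5, -1.0, -1.4]
gripper_width: 0.0295
```

apply_moves:
  targets:
    - [[0, 0, 0.005], [0, 0, 0]]
    - [[0, 0, 0.01], [0, 0, 0]]
    - [[0, 0, 0.015], [0, 0, 0]]
    - [[0, 0, 0.015], [0, 0, 0]]
    - [[0, 0, 0.015], [0, 0, 0]]

```text
time_s: 16.55
tool_pos: [0.577, -0.0072, 0.1346]
tcp_rot: [-180.0, 0.0, 91.1]
wrist_force: [0.6, -2.2, -1.7]
gripper_width: 0.0291
```

apply_moves:
  targets:
    - [[-0.003, 0, 0.005], [0, 0, 0]]
    - [[-0.005, 0, 0.01], [0, 0, 0]]
    - [[-0.005, 0, 0.015], [0, 0, 0]]
    - [[-0.005, 0, 0.015], [0, 0, 0]]
    - [[-0.005, 0, 0.015], [0, 0, 0]]

```text
time_s: 17.05
tool_pos: [0.577, -0.0077, 0.1328]
tcp_rot: [-180.0, -0.0, 91.1]
wrist_force: [0.8, 0.7, -0.9]
gripper_width: 0.0291
```

apply_moves:
  targets:
    - [[0, 0, 0.005], [0, 0, 0]]
    - [[0, 0, 0.01], [0, 0, 0]]
    - [[0, 0, 0.015], [0, 0, 0]]
    - [[0, 0, 0.015], [0, 0, 0]]
    - [[0, 0, 0.015], [0, 0, 0]]

```text
time_s: 17.55
tool_pos: [0.577, -0.0078, 0.1309]
tcp_rot: [-180.0, -0.0, 91.1]
wrist_force: [1.2, -0.3, -0.5]
gripper_width: 0.0289
```

apply_moves:
  targets:
    - [[0, 0.003, 0.005], [0, 0, 0]]
    - [[0, 0.003, 0.01], [0, 0, 0]]
    - [[0, 0.003, 0.015], [0, 0, 0]]
    - [[0, 0.003, 0.015], [0, 0, 0]]
    - [[0, 0.003, 0.015], [0, 0, 0]]

```text
time_s: 18.05
tool_pos: [0.5773, -0.0078, 0.1291]
tcp_rot: [-180.0, -0.0, 91.1]
wrist_force: [0.2, -0.3, -1.5]
gripper_width: 0.0291
```

apply_moves:
  targets:
    - [[0, 0, 0.005], [0, 0, 0]]
    - [[0, 0, 0.01], [0, 0, 0]]
    - [[0, 0, 0.015], [0, 0, 0]]
    - [[0, 0, 0.015], [0, 0, 0]]
    - [[0, 0, 0.015], [0, 0, 0]]

```text
time_s: 18.55
tool_pos: [0.5773, -0.0078, 0.1273]
tcp_rot: [-180.0, -0.0, 91.1]
wrist_force: [-0.5, -0.9, -1.2]
gripper_width: 0.0291
```

```bash
python3 - <<'E'
from ov import *
c=camera("scene");s=get_state();p=s["tool_pos"]*1000
o=np.array([p[0],p[1],p[2]-5.9]);R=rz(1.1);T=lambda P:(P@R.T+o)/1000
pl=[(T(rect(24,5,-55)+[0,12*sg,0]),(255,0,0)) for sg in(1,-1)]+[(T(rect(26,12,4)+[0,21.5*sg,0]),(0,0,255)) for sg in (1,-1)]
cv2.imwrite("pics/n.png",np.hstack([overlay(c,[],(310,180,40,60),10),overlay(c,pl,(310,180,40,60),10)]))
E
```

```text
(no output)
```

View pics/n.png

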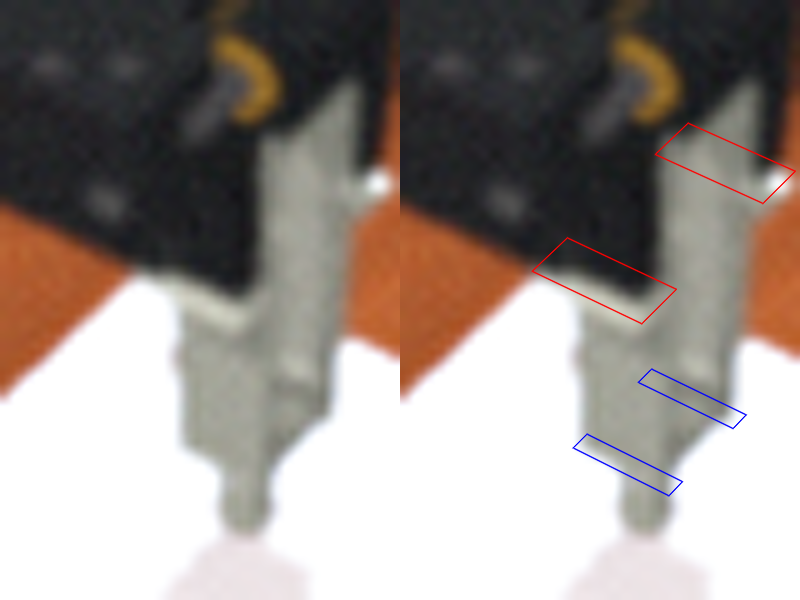

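Tips and rests sit where expected, and ~19 mm of shank still shows above the jig, ending at (245,530). Insertion is ~17 mm. Continuing to feel for the stop.

apply_moves:
  targets:
    - [[0, 0, 0.004], [0, 0, 0]]
    - [[0, 0, 0.008], [0, 0, 0]]
    - [[0, 0, 0.012], [0, 0, 0]]
    - [[0, 0, 0.012], [0, 0, 0]]
    - [[0, 0, 0.012], [0, 0, 0]]

```text
time_s: 19.1
tool_pos: [0.5774, -0.0078, 0.126]
tcp_rot: [-180.0, 0.0, 91.1]
wrist_force: [0.1, -0.3, -0.6]
gripper_width: 0.0293
```

apply_moves:
  targets:
    - [[0, 0, 0.004], [0, 0, 0]]
    - [[0, 0, 0.008], [0, 0, 0]]
    - [[0, 0, 0.012], [0, 0, 0]]
    - [[0, 0, 0.012], [0, 0, 0]]
    - [[0, 0, 0.012], [0, 0, 0]]

```text
time_s: 19.6
tool_pos: [0.5774, -0.0078, 0.1245]
tcp_rot: [-180.0, 0.0, 91.1]
wrist_force: [0.7, 0.4, -1.7]
gripper_width: 0.0293
```

apply_moves:
  targets:
    - [[0, 0, 0.004], [0, 0, 0]]
    - [[0, 0, 0.008], [0, 0, 0]]
    - [[0, 0, 0.012], [0, 0, 0]]
    - [[0, 0, 0.012], [0, 0, 0]]
    - [[0, 0, 0.012], [0, 0, 0]]

```text
time_s: 20.1
tool_pos: [0.5774, -0.0078, 0.1231]
tcp_rot: [-180.0, -0.0, 91.1]
wrist_force: [0.9, -0.2, -0.7]
gripper_width: 0.0291
```

apply_moves:
  targets:
    - [[0, 0, 0.004], [0, 0, 0]]
    - [[0, 0, 0.008], [0, 0, 0]]
    - [[0, 0, 0.012], [0, 0, 0]]
    - [[0, 0, 0.012], [0, 0, 0]]
    - [[0, 0, 0.012], [0, 0, 0]]

```text
time_s: 20.6
tool_pos: [0.5774, -0.0078, 0.1216]
tcp_rot: [-180.0, 0.0, 91.1]
wrist_force: [1.6, -0.8, -0.9]
gripper_width: 0.0292
```

apply_moves:
  targets:
    - [[0, 0, 0.004], [0, 0, 0]]
    - [[0, 0, 0.008], [0, 0, 0]]
    - [[0, 0, 0.012], [0, 0, 0]]
    - [[0, 0, 0.012], [0, 0, 0]]
    - [[0, 0, 0.012], [0, 0, 0]]

```text
time_s: 21.1
tool_pos: [0.5774, -0.0078, 0.1202]
tcp_rot: [-180.0, 0.0, 91.1]
wrist_force: [0.9, -1.3, -1.2]
gripper_width: 0.029
```

```bash
python3 - <<'E'
from ov import *
c=camera("scene");s=get_state();p=s["tool_pos"]*1000;print(p,s["wrist_force"])
o=np.array([p[0],p[1],p[2]-5.9]);R=rz(1.1);T=lambda P:(P@R.T+o)/1000
pl=[(T(rect(24,5,-55)+[0,12*sg,0]),(255,0,0)) for sg in(1,-1)]+[(T(rect(26,12,4)+[0,21.5*sg,0]),(0,0,255)) for sg in (1,-1)]
cv2.imwrite("pics/q.png",np.hstack([overlay(c,[],(310,180,40,60),10),overlay(c,pl,(310,180,40,60),10)]))
E
```

```text
[577.38931611  -7.77372863 120.17461283] [-0.60192464 -0.76373893 -1.48400337]
```

View pics/q.png

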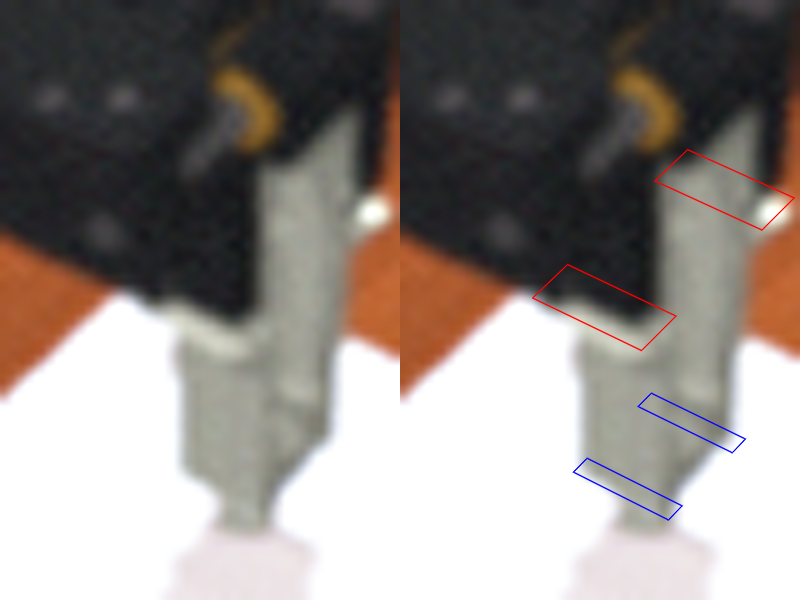

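The shank is sinking in; only ~12 mm is left visible, ending at (245,525). Continuing.

apply_moves:
  targets:
    - [[0, 0, 0.004], [0, 0, 0]]
    - [[0, 0, 0.008], [0, 0, 0]]
    - [[0, 0, 0.012], [0, 0, 0]]
    - [[0, 0, 0.012], [0, 0, 0]]
    - [[0, 0, 0.012], [0, 0, 0]]

```text
time_s: 21.65
tool_pos: [0.5774, -0.0078, 0.1187]
tcp_rot: [-180.0, 0.0, 91.1]
wrist_force: [0.6, -0.6, -0.7]
gripper_width: 0.0292
```

apply_moves:
  targets:
    - [[0, 0, 0.004], [0, 0, 0]]
    - [[0, 0, 0.008], [0, 0, 0]]
    - [[0, 0, 0.012], [0, 0, 0]]
    - [[0, 0, 0.012], [0, 0, 0]]
    - [[0, 0, 0.012], [0, 0, 0]]

```text
time_s: 22.15
tool_pos: [0.578, -0.0078, 0.1185]
tcp_rot: [179.9, 0.0, 91.1]
wrist_force: [-0.6, -1.0, 8.5]
gripper_width: 0.0292
```

apply_moves:
  targets:
    - [[0, 0, 0.004], [0, 0, 0]]
    - [[0, 0, 0.008], [0, 0, 0]]
    - [[0, 0, 0.012], [0, 0, 0]]
    - [[0, 0, 0.012], [0, 0, 0]]
    - [[0, 0, 0.012], [0, 0, 0]]

```text
time_s: 22.65
tool_pos: [0.5786, -0.0078, 0.1184]
tcp_rot: [179.8, 0.0, 91.1]
wrist_force: [-1.5, -0.2, 15.7]
gripper_width: 0.0293
```

The pin bottomed at TCP z ≈ 118.5 mm, ~26 mm down, and the reading rose to 15.7 N. Hold it there once, then unload.

apply_moves:
  targets:
    - [[0, 0, 0], [0, 0, 0]]
    - [[0, 0, 0], [0, 0, 0]]
    - [[0, 0, 0], [0, 0, 0]]
    - [[0, 0, 0], [0, 0, 0]]
    - [[0, 0, 0], [0, 0, 0]]

```text
time_s: 23.15
tool_pos: [0.5786, -0.0079, 0.1184]
tcp_rot: [179.8, 0.0, 91.1]
wrist_force: [-0.8, 0.7, 16.5]
gripper_width: 0.029
```

apply_moves:
  targets:
    - [[0, 0, -0.007], [0, 0, 0]]
    - [[0, 0, -0.014], [0, 0, 0]]
    - [[0, 0, -0.02], [0, 0, 0]]
    - [[0, 0, -0.02], [0, 0, 0]]
    - [[0, 0, -0.02], [0, 0, 0]]

```text
time_s: 23.65
tool_pos: [0.5776, -0.0078, 0.1186]
tcp_rot: [180.0, 0.0, 91.1]
wrist_force: [0.9, -1.0, 4.0]
gripper_width: 0.029
```

apply_moves:
  targets:
    - [[0, 0, -0.005], [0, 0, 0]]
    - [[0, 0, -0.007], [0, 0, 0]]
    - [[0, 0, -0.007], [0, 0, 0]]
    - [[0, 0, -0.007], [0, 0, 0]]
    - [[0, 0, -0.007], [0, 0, 0]]

```text
time_s: 24.15
tool_pos: [0.5772, -0.0078, 0.1188]
tcp_rot: [-180.0, -0.0, 91.1]
wrist_force: [0.9, -0.7, -3.5]
gripper_width: 0.0291
```

apply_moves:
  targets:
    - [[0, 0, 0], [0, 0, 0]]
    - [[0, 0, 0], [0, 0, 0]]
    - [[0, 0, 0], [0, 0, 0]]
    - [[0, 0, 0], [0, 0, 0]]
    - [[0, 0, 0], [0, 0, 0]]
  jaw: 0.07

```text
time_s: 24.65
tool_pos: [0.5774, -0.0077, 0.1192]
tcp_rot: [-180.0, -0.0, 91.1]
wrist_force: [-1.2, -0.1, -1.5]
gripper_width: 0.0411
```

apply_moves:
  targets:
    - [[0, 0, 0], [0, 0, 0]]
    - [[0, 0, -0.02], [0, 0, 0]]
    - [[0, 0, -0.06], [0, 0, 0]]
    - [[0, 0, -0.12], [0, 0, 0]]
    - [[0, 0, -0.18], [0, 0, 0]]

```text
time_s: 25.15
tool_pos: [0.5775, -0.0078, 0.1417]
tcp_rot: [180.0, 0.0, 91.1]
wrist_force: [-0.2, 0.3, -0.9]
gripper_width: 0.041
```

```bash
python3 d.py 451 283.5 190 81.5; python3 - <<'E'
from ov import *
c=camera("scene")
J=np.array([576,-7.4,0]);T=lambda P:(P@rz(1.1).T+J)/1000
pl=[(T(rect(22,22,44+10+11)),(0,0,255))]
cv2.imwrite("pics/r.png",np.hstack([overlay(c,[],(300,180,57,70),7),overlay(c,pl,(300,180,57,70),7)]))
E
```

```text
t 25.15 pos [577.5  -7.8 141.7] rot [1.7997e+02 1.0000e-02 9.1120e+01] F [-0.2  0.3 -0.9] w 41.0
shift [ 2.4476 -1.0067 -0.4036] turn [0.0002 0.     0.0801]
```

View pics/r.png

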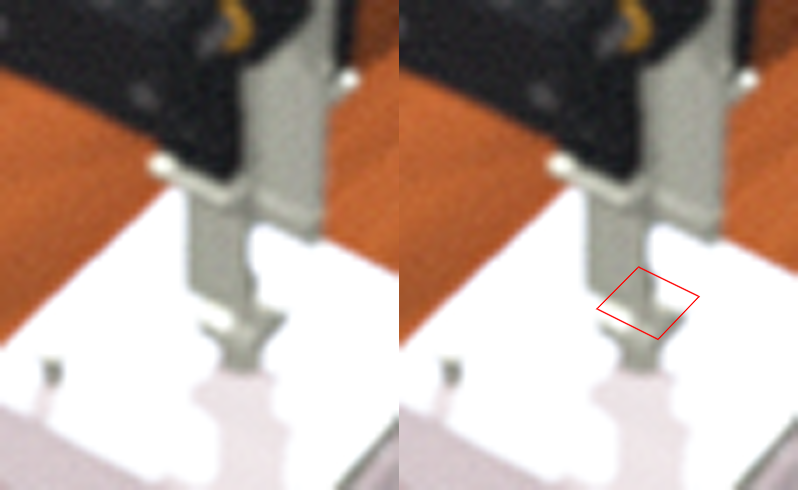

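The pin stays in the bore with its head at (243,325), and the tongs are free of it and still carried. Returning to the stand.

apply_moves:
  targets:
    - [[0, 0, -0.08], [0, 0, 0]]
    - [[0, 0, -0.2], [0, 0, 0]]
    - [[0.05, -0.02, -0.32], [0, 0, 0]]
    - [[0.2, -0.08, -0.4], [0, 0, 0]]
    - [[0.42, -0.17, -0.42], [0, 0, 0]]

```text
time_s: 25.7
tool_pos: [0.5559, 0.0431, 0.1927]
tcp_rot: [179.9, 0.0, 91.0]
wrist_force: [-0.1, 0.5, -1.6]
gripper_width: 0.041
```

apply_moves:
  targets:
    - [[0.2, -0.08, 0], [0, 0, 0]]
    - [[0.4, -0.16, 0], [0, 0, 0]]
    - [[0.6, -0.25, 0], [0, 0, 0]]
    - [[0.8, -0.33, 0], [0, 0, 0]]
    - [[1.0, -0.41, 0], [0, 0, 0]]

```text
time_s: 26.2
tool_pos: [0.503, 0.1633, 0.1916]
tcp_rot: [-180.0, -0.0, 91.2]
wrist_force: [0.6, 0.9, -0.8]
gripper_width: 0.0407
```

apply_moves:
  targets:
    - [[0.22, -0.09, 0], [0, 0, 0]]
    - [[0.45, -0.18, 0], [0, 0, 0.02]]
    - [[0.68, -0.28, 0], [0, 0, 0.05]]
    - [[0.88, -0.36, 0], [0, 0, 0.07]]
    - [[1.0, -0.41, 0], [0, 0, 0.08]]

```text
time_s: 26.7
tool_pos: [0.4509, 0.2827, 0.1917]
tcp_rot: [-180.0, -0.0, 81.6]
wrist_force: [0.5, -0.8, -1.4]
gripper_width: 0.041
```

```bash
python3 d.py 451.1 283.7 160 81.5
```

```text
t 26.7 pos [450.9 282.7 191.7] rot [-1.7999e+02 -2.0000e-02  8.1550e+01] F [ 0.5 -0.8 -1.4] w 41.0
shift [0.0086 0.0004 0.2639] turn [-0.0001 -0.0002  0.0004]
```

apply_moves:
  targets:
    - [[0, 0, 0], [0, 0, 0]]
    - [[0, 0, 0.06], [0, 0, 0]]
    - [[0, 0, 0.16], [0, 0, 0]]
    - [[0, 0, 0.26], [0, 0, 0]]
    - [[0, 0, 0.32], [0, 0, 0]]

```text
time_s: 27.2
tool_pos: [0.4526, 0.2795, 0.151]
tcp_rot: [-179.9, 0.1, 81.5]
wrist_force: [-0.7, -0.4, -1.0]
gripper_width: 0.0413
```

```bash
python3 d.py 451.1 283.7 77 81.5; python3 - <<'E'
from ov import *
c=camera("scene");s=get_state();p=s["tool_pos"]*1000
o=np.array([p[0],p[1],p[2]-5.9]);R=rz(-8.4);T=lambda P:(P@R.T+o)/1000
pl=[(T(rect(24,5,-55)+[0,18*sg,0]),(255,0,0)) for sg in(1,-1)]
S=np.array([451,283.7,0]);T2=lambda P:(P@rz(-8.4).T+S)/1000
pl+=[(T2(rect(36,52,70)),(0,0,255))]
cv2.imwrite("pics/s.png",np.hstack([overlay(c,[],(325,90,66,90),6),overlay(c,pl,(325,90,66,90),6)]))
c=camera("top");J=np.array([576,-7.4,0]);T=lambda P:(P@rz(1.1).T+J)/1000
pl=[(T(rect(22,22,44+10+11)),(0,0,255)),(T(rect(120,110,44)),(0,255,0))]
cv2.imwrite("pics/t.png",np.hstack([overlay(c,[],(295,140,66,66),6),overlay(c,pl,(295,140,66,66),6)]))
E
```

```text
t 27.2 pos [452.6 279.5 151. ] rot [-1.7988e+02  6.0000e-02  8.1470e+01] F [-0.7 -0.4 -1. ] w 41.3
shift [ 0.0331 -0.0167  0.6165] turn [-0.001   0.0005 -0.0003]
```

View pics/s.png

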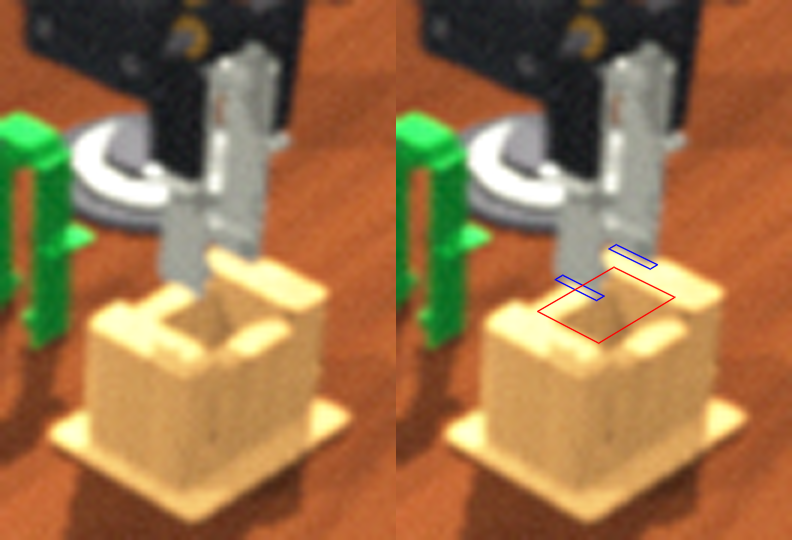

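View pics/t.png

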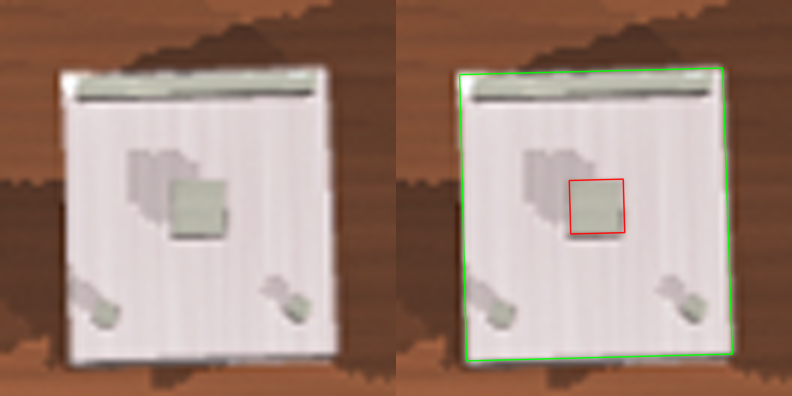

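The head is square to the jig and centred, at (198,208) in the left panel and on its overlay. The tongs tips are just above the slot. Correcting by (0.033, -0.017), then lowering.

apply_moves:
  targets:
    - [[0.033, -0.017, 0], [0, 0, 0]]
    - [[0.033, -0.017, 0.02], [0, 0, 0]]
    - [[0.033, -0.017, 0.08], [0, 0, 0]]
    - [[0.033, -0.017, 0.18], [0, 0, 0]]
    - [[0.033, -0.017, 0.28], [0, 0, 0]]

```text
time_s: 27.8
tool_pos: [0.4514, 0.2844, 0.118]
tcp_rot: [-180.0, 0.0, 81.5]
wrist_force: [-0.1, -0.6, -1.0]
gripper_width: 0.0413
```

```bash
python3 d.py 451.1 283.7 77 81.5
```

```text
t 27.8 pos [451.4 284.4 118. ] rot [-1.7998e+02  1.0000e-02  8.1520e+01] F [-0.1 -0.6 -1. ] w 41.3
shift [-0.0059 -0.0014  0.342 ] turn [-0.0001  0.0001  0.0001]
```

apply_moves:
  targets:
    - [[-0.005, 0, 0.06], [0, 0, 0]]
    - [[-0.005, 0, 0.13], [0, 0, 0]]
    - [[-0.005, 0, 0.2], [0, 0, 0]]
    - [[-0.005, 0, 0.26], [0, 0, 0]]
    - [[-0.005, 0, 0.29], [0, 0, 0]]

```text
time_s: 28.3
tool_pos: [0.4513, 0.2838, 0.0836]
tcp_rot: [-180.0, 0.0, 81.5]
wrist_force: [-1.0, 0.1, -1.0]
gripper_width: 0.0411
```

apply_moves:
  targets:
    - [[0, 0, 0.01], [0, 0, 0]]
    - [[0, 0, 0.02], [0, 0, 0]]
    - [[0, 0, 0.03], [0, 0, 0]]
    - [[0, 0, 0.03], [0, 0, 0]]
    - [[0, 0, 0.03], [0, 0, 0]]

```text
time_s: 28.8
tool_pos: [0.4515, 0.2839, 0.0809]
tcp_rot: [180.0, -0.0, 81.5]
wrist_force: [-0.2, -1.0, -0.6]
gripper_width: 0.0412
```

```bash
python3 d.py 451.1 283.7 76 81.5
```

```text
t 28.8 pos [451.5 283.9  80.9] rot [ 1.7999e+02 -1.0000e-02  8.1520e+01] F [-0.2 -1.  -0.6] w 41.2
shift [-0.0022 -0.0032  0.0412] turn [ 0.0001 -0.0001  0.0001]
```

apply_moves:
  targets:
    - [[0, 0, 0.01], [0, 0, 0]]
    - [[0, 0, 0.02], [0, 0, 0]]
    - [[0, 0, 0.03], [0, 0, 0]]
    - [[0, 0, 0.035], [0, 0, 0]]
    - [[0, 0, 0.04], [0, 0, 0]]

```text
time_s: 29.3
tool_pos: [0.4515, 0.2839, 0.0759]
tcp_rot: [-180.0, 0.0, 81.5]
wrist_force: [-0.7, 0.6, 2.0]
gripper_width: 0.0415
```

```bash
python3 d.py 451.1 283.7 76 81.5;python3 - <<'E'
from ov import *
c=camera("scene")
cv2.imwrite("pics/u.png",overlay(c,[],(325,70,66,100),6))
E
```

```text
t 29.3 pos [451.5 283.9  75.9] rot [-180.      0.     81.51] F [-0.7  0.6  2. ] w 41.5
shift [-0.0019 -0.0028 -0.0007] turn [-0.      0.      0.0001]
```

View pics/u.png

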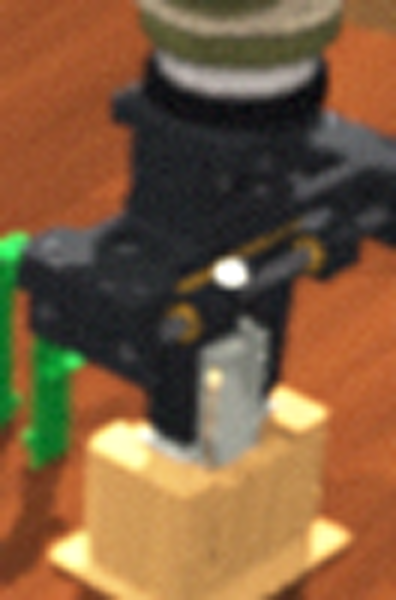

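The rests have met the blocks (force rose to +2 N at the original grip height) and the tongs are in the slot at (235,400). Opening and rising.

apply_moves:
  targets:
    - [[0, 0, 0], [0, 0, 0]]
    - [[0, 0, 0], [0, 0, 0]]
    - [[0, 0, 0], [0, 0, 0]]
    - [[0, 0, 0], [0, 0, 0]]
    - [[0, 0, 0], [0, 0, 0]]
  jaw: -1

```text
time_s: 29.85
tool_pos: [0.4515, 0.2839, 0.076]
tcp_rot: [180.0, -0.0, 81.5]
wrist_force: [0.2, 0.2, 0.2]
gripper_width: 0.079
```

apply_moves:
  targets:
    - [[0, 0, 0], [0, 0, 0]]
    - [[0, 0, -0.05], [0, 0, 0]]
    - [[0, 0, -0.15], [0, 0, 0]]
    - [[0, 0, -0.3], [0, 0, 0]]
    - [[0, 0, -0.45], [0, 0, 0]]

```text
time_s: 30.35
tool_pos: [0.4516, 0.2839, 0.1316]
tcp_rot: [180.0, -0.0, 81.5]
wrist_force: [0.0, 0.2, 0.3]
gripper_width: 0.0883
```

apply_moves:
  targets:
    - [[0, 0, -0.2], [0, 0, 0]]
    - [[0, 0, -0.4], [0, 0, 0]]
    - [[0, 0, -0.6], [0, 0, 0]]
    - [[0, 0, -0.8], [0, 0, 0]]
    - [[0, 0, -0.9], [0, 0, 0]]

```text
time_s: 30.85
tool_pos: [0.4519, 0.2841, 0.241]
tcp_rot: [179.8, -0.1, 81.5]
wrist_force: [0.3, 0.2, 0.1]
gripper_width: 0.0883
```

apply_moves:
  targets:
    - [[0, -0.2, 0], [0, 0, 0]]
    - [[0.1, -0.5, 0], [0, 0, 0]]
    - [[0.2, -0.8, 0], [0, 0, 0]]
    - [[0.3, -1.0, 0], [0, 0, 0]]
    - [[0.3, -1.0, 0], [0, 0, 0]]

```text
time_s: 31.35
tool_pos: [0.3359, 0.3383, 0.2384]
tcp_rot: [-180.0, -0.0, 81.7]
wrist_force: [0.2, 0.7, 0.3]
gripper_width: 0.0879
```

```bash
python3 d.py 451.1 283.7 76 81.5;python3 - <<'E'
from ov import *
c=camera("scene");t=camera("top")
cv2.imwrite("pics/v1.png",cv2.cvtColor(c["color"],cv2.COLOR_RGB2BGR))
S=np.array([451,283.7,0]);T2=lambda P:(P@rz(-8.4).T+S)/1000
pl=[(T2(rect(24,45,121)),(0,0,255))]
for k,(J,yw) in enumerate([((576,-7.4,0),1.1)]):
    T=lambda P:(P@rz(yw).T+np.array(J))/1000
    pj=[(T(rect(22,22,65)),(0,0,255))]
o=np.zeros((560,800,3),np.uint8)
o[:396,:396]=overlay(t,pj,(295,140,66,66),6)
o[:528,400:796]=overlay(c,pl,(325,90,66,88),6)
cv2.imwrite("pics/v2.png",o)
E
```

```text
t 31.35 pos [335.9 338.3 238.4] rot [-1.7999e+02 -2.0000e-02  8.1700e+01] F [0.2 0.7 0.3] w 87.9
shift [-0.3122  1.0161  1.353 ] turn [-0.0001 -0.0002  0.0016]
```

View pics/v1.png

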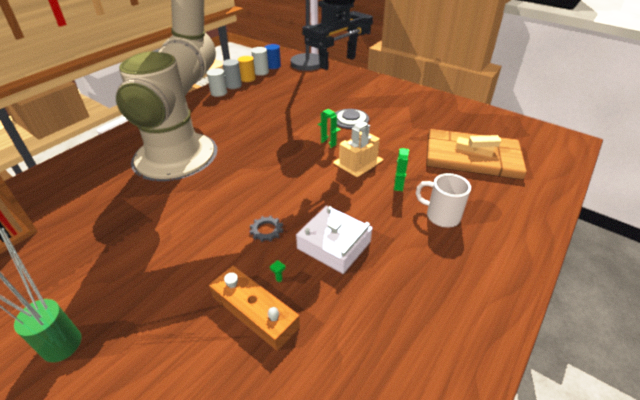

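View pics/v2.png

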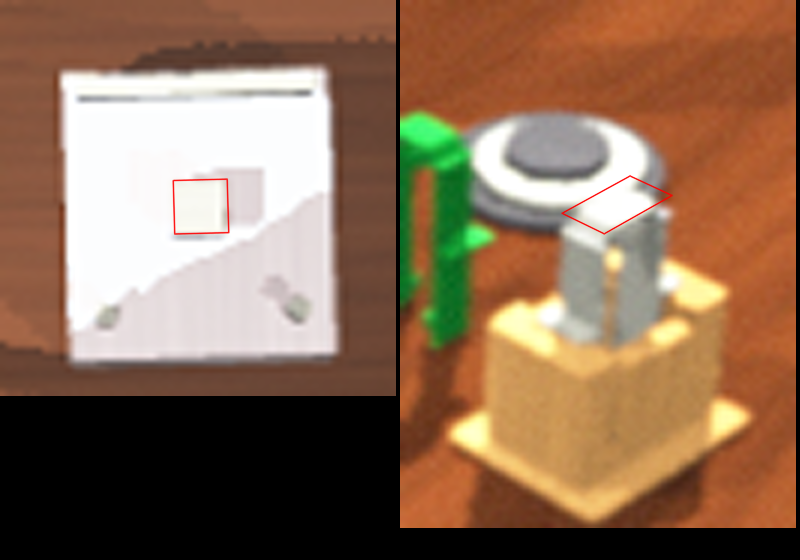

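The tongs hang in the stand as they did at the start, at (360,135) in the scene view. The pin is seated square in the jig, its head at (200,207) in the top crop. The other two pins, mug and cog are where they were, and the gripper is clear. Handing in after one settling call.

apply_moves:
  targets:
    - [[0, 0, 0], [0, 0, 0]]
    - [[0, 0, 0], [0, 0, 0]]
    - [[0, 0, 0], [0, 0, 0]]
    - [[0, 0, 0], [0, 0, 0]]
    - [[0, 0, 0], [0, 0, 0]]

```text
time_s: 31.95
tool_pos: [0.3383, 0.3371, 0.2379]
tcp_rot: [-180.0, 0.0, 81.5]
wrist_force: [0.3, -0.3, -0.8]
gripper_width: 0.088
```

```bash
python3 -c "
from plant import *
print(job_done())"
```

```text
the job is handed in; nothing more can be done
None
```

I took the tongs from the stand and used them to carry the square-headed pin from the middle hole of the rest to the jig bore. The pin bottomed about 26 mm down, and I bedded it at a wrist reading of about 16 N (about 17 N on the pin, allowing for the tongs' weight). I then let go of it and hung the tongs back; the job was handed in at about 32 s.

**Final pictures:** the head is centred over the bore and square with the jig's edges. The tongs hang as they did at the start, the other pins, mug and cog look undisturbed, and the gripper is clear.

**Checks that disagreed or fell short:**
- **Scene camera:** it read about 2 mm off the top camera throughout, so I relied on the top view for positions.
- **Catches:** the readings, one every half second, never showed the push past them. Depth was confirmed only by the shank sinking from view and the rigid stop.
- **Upward tug:** just before I released the pin the wrist read -3.5 N, a pull of about 2 N on it. It did not visibly move, but I did not bed it again afterwards.

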